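# Nest the pulley covers on the storage hook

## Task

The biggest pulley cover already hangs on the hook. Take the middle-sized cover from the rack and hang it on the hook in front of the big one, let go of it, then hang the smallest in front of that, all with their open, rimmed sides facing the hook's tip. Finally push the row back along the bar until all three are nested against each other and against the stop collar, hanging straight, and leave the loose conrod, bearing and piston where they are.

Things in the scene. Friction and masses are not known exactly. Their poses are not given: they have to be found in the camera images.
- big: Biggest of three plain steel pulley covers of the same pattern; it already hangs on the hook, not quite at the back. Upright flat steel panel 140 mm wide, 5 mm thick, with a 19 mm deep, 5 mm thick rim round sides and bottom, open to the front (own -x). Origin: middle of the bottom edge, 120 mm below the hanging hole's apex. Own x normal to the panel (back is +x), y across, z up. About 150 g.
- big_grip (a point): Gripping tab on top of this cover: 10 mm thick (along x), 26 mm wide (along y). The point lies in its middle, 35 mm above the hole's apex, 155 mm above the bottom edge, 19 mm below the tab's top end; the tab stands free down to 18 mm below this point. Axes as the body.
- big_seat (a point): Point in the hanging hole where the bar's centre line lies once hung: 43.5 mm below big_grip, 8.5 mm below the hole's apex. Hole house-shaped: 90 degree roof down to 22 mm below the apex, then 44 mm wide to 50 mm below it. The roof (hub) is 12 mm deep, 6 mm each way along x, so covers pushed together touch hub to hub, seats 12 mm apart.
- big_foot (a point): Middle of the front edge of the bottom rim: 14 mm in front of (own -x) and 111.5 mm below big_seat.
- mid: Middle-sized cover, standing loose in one of the rack's two slots. Upright flat steel panel 108 mm wide, 5 mm thick, with a 19 mm deep, 5 mm thick rim round sides and bottom, open to the front (own -x). Origin: middle of the bottom edge, 98 mm below the hanging hole's apex. Own x normal to the panel (back is +x), y across, z up. About 110 g.
- mid_grip (a point): Gripping tab on top of this cover: 10 mm thick (along x), 26 mm wide (along y). The point lies in its middle, 35 mm above the hole's apex, 133 mm above the bottom edge, 19 mm below the tab's top end; the tab stands free down to 18 mm below this point. Axes as the body.
- mid_seat (a point): Point in the hanging hole where the bar's centre line lies once hung: 43.5 mm below mid_grip, 8.5 mm below the hole's apex. Hole house-shaped: 90 degree roof down to 22 mm below the apex, then 44 mm wide to 50 mm below it. The roof (hub) is 12 mm deep, 6 mm each way along x, so covers pushed together touch hub to hub, seats 12 mm apart.
- mid_foot (a point): Middle of the front edge of the bottom rim: 14 mm in front of (own -x) and 89.5 mm below mid_seat.
- small: Smallest cover, standing loose in the rack's other slot. Upright flat steel panel 76 mm wide, 5 mm thick, with a 19 mm deep, 5 mm thick rim round sides and bottom, open to the front (own -x). Origin: middle of the bottom edge, 76 mm below the hanging hole's apex. Own x normal to the panel (back is +x), y across, z up. About 80 g.
- small_grip (a point): Gripping tab on top of this cover: 10 mm thick (along x), 26 mm wide (along y). The point lies in its middle, 35 mm above the hole's apex, 111 mm above the bottom edge, 19 mm below the tab's top end; the tab stands free down to 18 mm below this point. Axes as the body.
- small_seat (a point): Point in the hanging hole where the bar's centre line lies once hung: 43.5 mm below small_grip, 8.5 mm below the hole's apex. Hole house-shaped: 90 degree roof down to 22 mm below the apex, then 44 mm wide to 50 mm below it. The roof (hub) is 12 mm deep, 6 mm each way along x, so covers pushed together touch hub to hub, seats 12 mm apart.
- small_foot (a point): Middle of the front edge of the bottom rim: 14 mm in front of (own -x) and 67.5 mm below small_seat.
- hook: Fixed stand: base 150 x 120 x 12 mm, post 22 mm thick (the origin is under it), top 16 mm above the centre line of the hook, a level steel bar 12 mm thick, 164 mm above the bench, that runs from the post along own -x, with an upturned end. z up.
- hook_stop (a point): On the hook bar's centre line at the front face of the stop collar (32 mm diameter), 20 mm in front of the post's axis. Own x runs along the bar towards the post, z up. A cover pushed fully home has its seat point at own x -6 mm, the next one -18, the next -30. Covers slide on the polished bar easily (1 to 3 N for all three); pushed high they lean and swing back a few mm, so push low, near the bar.
- hook_tip (a point): Centre of the round upturned end of the hook (12 mm thick): 154 mm in front of hook_stop (own -x) and 12 mm higher; the bar is level up to 146 mm from hook_stop. Axes as hook_stop.
- rack: Fixed wooden rack, 160 x 150 mm, 36 mm high: two slots along its y, 90 mm apart in x, each 22 mm wide with its floor 10 mm above the bench. Origin under its centre, z up. Both covers stand with their fronts to its -x.
- conrod: Connecting rod lying on the bench, 76 x 187 x 22 mm, a bystander; origin under its centre.
- bearing: Ball bearing lying on the bench, 62 mm across, 16 mm thick, a bystander; origin under its centre.
- piston: Piston standing on the bench, 82 mm across, 61 mm high, a bystander; origin under its centre.

How it is judged (in metres and radians):
On the way, in this order (a step that is already met when the one before it is completed fails the run):
1. the middle cover hangs on the hook, let go, in front of the big one (x of mid_seat in the frame of hook_stop between -0.15 and -0.01 m and y of mid_seat in the frame of hook_stop between -0.01 and 0.01 m and z of mid_seat in the frame of hook_stop between -0.008 and 0.006 m and angle between mid_seat's own z axis and vertical below 0.25 rad and contact force between mid and the fingers below 0.2 N), for 0.2 s.
2. the smallest cover hangs on the hook too, let go (x of small_seat in the frame of hook_stop between -0.15 and -0.022 m and y of small_seat in the frame of hook_stop between -0.01 and 0.01 m and z of small_seat in the frame of hook_stop between -0.008 and 0.006 m and angle between small_seat's own z axis and vertical below 0.25 rad and contact force between small and the fingers below 0.2 N), for 0.2 s.
At the end, for the whole second after the job is handed in: All three covers hang at rest on the bar, released, biggest at the back, smallest in front, rims to the tip, upright within 0.25 rad, centred within 10 mm, pushed home: seat points at most 14, 27 and 41 mm in front of the stop collar (6, 18, 30 mm is fully home) (x of big_seat in the frame of hook_stop between -0.014 and 0 m and y of big_seat in the frame of hook_stop between -0.01 and 0.01 m and z of big_seat in the frame of hook_stop between -0.008 and 0.006 m and angle between each of big_seat, mid_seat, small_seat's own z axis and vertical below 0.25 rad and x of each of big_foot, mid_seat in the frame of hook_stop below -0.01 m and linear speed of each of big, mid, small below 0.02 m/s and x of mid_seat in the frame of hook_stop above -0.027 m and y of mid_seat in the frame of hook_stop between -0.01 and 0.01 m and z of mid_seat in the frame of hook_stop between -0.008 and 0.006 m and x of each of mid_foot, small_seat in the frame of hook_stop below -0.022 m and x of small_seat in the frame of hook_stop above -0.041 m and y of small_seat in the frame of hook_stop between -0.01 and 0.01 m and z of small_seat in the frame of hook_stop between -0.008 and 0.006 m and x of small_foot in the frame of hook_stop below -0.034 m); the robot touches nothing.
It fails at once if the conrod is shifted by more than 30 mm (distance of conrod from where it was at the start of the episode above 0.03 m).
It fails at once if the bearing is shifted by more than 30 mm (distance of bearing from where it was at the start of the episode above 0.03 m).
It fails at once if the piston is shifted by more than 30 mm (distance of piston from where it was at the start of the episode above 0.03 m).
It also fails if it takes over 72 s, if anything falls off the work surface, if the arm or the gripper's body presses on something with over 40 N, if the wrist force passes 120 N, or if a joint passes its speed limit or range.

## Robot

A 6-joint arm with a two-finger parallel gripper is mounted at the origin on a cart in front of the work surface, level with it; the furniture and walls round the work are solid. World frame = base frame: x ahead of the robot, y to its left, z up, the work surface at z = 0. Lengths are in mm, angles in rad, forces in N, time in s.
With the tool pointing down it reaches from about 350 to 775 mm from the base axis. Payload 5.5 kg.
Tool frame: the origin (TCP) lies at the very end of the fingers, on their centre line; the grasp point (between the pads) lies 19 mm behind it; z points along the fingers, y is the direction in which the jaws open and shut (so a half turn about z gives the same grasp; the last joint's range is limited). The gripper opens to 85 mm and grips with 20 to 120 N. Pads are 22 mm wide; open, the fingers measure 114 mm over their backs; the gripper's body (76 mm by 85 mm) begins 54 mm behind the grasp point. The pads swing forward as they close: fully open they stand 13 mm farther back than shut.
Start: joints at [1.058, 0.313, 0.046, 1.304, 0, 1.431], TCP at [209.458, 535.54, 202.023] pointing down, gripper open.
Joint ranges: [-2.76, 2.76], [-0.86, 1.69], [-1.03, 1.26], [-2.2, 2.34], [-1.47, 1.5], [-3.14, 3.14]. Speed limits (rad/s): [2.57, 2.57, 3.14, 3.14, 3.14, 3.14].

## Interface

Orientations are given as a rotation vector (axis times angle).
In Python, from workcell import * gives the robot as it stands.
- The arm moves only by the tool move_arm, never from a script. Its argument "series" is a list of rows, each an object of numbers: "x", "y", "z": the shift along the tool's x, y, z in cm; "turn": the turn about the tool's z in degrees; "jaw": the gripper's target within -1 to 1 (fully open at 1, half-way at 0, shut at -1). In form: [{"x": .., "y": .., "z": .., "turn": .., "jaw": ..}, ...]. A call has 1 to 5 rows; each row is the pose to reach, as a shift and turn from the pose measured when the call began, along the tool's axes at that moment; what a row does not reach only later rows make up. A row lasts 1/12 s, in which the tool goes at most 41.7 mm and 7.16 degrees, less where a joint would pass 70% of its speed; a pose out of reach is approached as far as the arm can. A call with a gripper value outside its range is refused whole. The fingers move at their own pace and stop on an object; "newtons" is the grip in N (left out, the last holds). Time passes only in rows, so rows that repeat a pose let the fingers close. It gives the time, the measured TCP pose, the force and the opening at its end, in the units of the state.
- sense(): the state, without advancing time (a new reading comes with each control period).
- read_camera(name): name is "side" or "top" or "wrist"; returns a dict with "img" (420x560x3 uint8, red, green, blue), "range_z" (420x560 float32, mm along the optical axis (not along the pixel's ray), 0 where there is no reading), "fx", "fy", "cx", "cy" (pixels), "pose" (4x4, takes a point from camera to world coordinates). Camera axes: x right, y up, looking along -z (the intrinsics and any distortion apply to the point x, -y, -z); pixel columns grow to the right and rows downward; lengths in mm; the calibration is good to about 2 mm. A picture is of the moment at which its call begins.
- finish_job(): hands the job in, once; it reports no verdict.
The state is a dict: "time_s": time; "joint_pos": joint angles; "dq": joint speeds; "joint_efforts": joint torques, N m; "tcp_pos": TCP position; "ee_rot": TCP orientation; "ft_force": force on the tool from outside, world axes, zero at the start; "wrist_torque": the same for the moment, N m; "opening": finger opening in mm.
Only numpy, scipy, OpenCV 4.12 (cv2) and the standard library are available. Lean on these libraries where they do the work, as an engineer would, in place of code of your own. Each camera call takes 0.05 s, during which the arm holds its last target.

## Working session

There is one attempt and no reset: what is moved stays moved. The work goes in short steps, Python scripts to look and compute and a tool call to move; the robot and the scene stay as the last step left them, time stands still between calls to the robot, and variables do not carry over. Pictures are saved under pics/ and viewed, and the job is handed in when it is done.

Besides the shell and the picture viewer there is one more tool, called after "Emit:" in YAML: its name, and indented under it one key for each argument. move_arm: Moves the arm, as the interface text tells. Its arguments: {"type":"object","properties":{"series":{"type":"array"},"newtons":{"type":"number"}},"required":["series"]}

```bash
mkdir -p pics; ls; cat > h.py <<'E'
from workcell import *
import numpy as np, cv2
from scipy.spatial.transform import Rotation as R
def cloud(c):
    z=c["range_z"]; h,w=z.shape
    v,u=np.mgrid[0:h,0:w]
    p=np.stack([(u-c["cx"])/c["fx"]*z,-(v-c["cy"])/c["fy"]*z,-z],-1)
    T=np.array(c["pose"]); P=p@T[:3,:3].T+T[:3,3]
    P[z<=0]=np.nan
    return P
def shot(n,f):
    c=read_camera(n); cv2.imwrite(f"pics/{f}.png",c["img"][:,:,::-1]); 
    np.savez(f"pics/{f}.npz",P=cloud(c),img=c["img"]); return c
E
python3 - <<'E'
from h import *
s=sense();print(s)
for n in("side","top"):
    c=shot(n,n+"0");print(n,{k:v for k,v in c.items() if k not in("img","range_z")})
E
```

```text
pics
{'time_s': 0.0, 'joint_pos': array([ 1.05839070e+00,  3.13993609e-01,  4.49951091e-02,  1.30358698e+00,
       -4.23636236e-05,  1.43120152e+00]), 'dq': array([ 6.46646656e-04, -5.22684182e-04,  5.40016042e-05, -2.35588502e-03,
        3.83068741e-04,  9.96616105e-05]), 'joint_efforts': array([ 9.39498059e-04, -4.80627215e+01,  2.98532063e+01,  1.92036980e-02,
       -1.49718267e-04, -8.85373652e-06]), 'tcp_pos': array([209.18128051, 535.0089162 , 201.11936682]), 'ee_rot': array([-5.82125363e-01, -3.08664535e+00,  2.68323613e-03]), 'ft_force': array([-0.42818387,  0.13993981, -0.05884108]), 'wrist_torque': array([0.02416529, 0.00393802, 0.01033648]), 'opening': 85.25172233798578}
side {'fx': 409.0354693345947, 'fy': 409.0354693345947, 'cx': 278.51124468594537, 'cy': 209.68164910593202, 'pose': array([[ 9.10208469e-01,  1.89157161e-01, -3.68429250e-01,
         1.94412639e+02],
       [-4.13191583e-01,  3.54263403e-01, -8.38910100e-01,
        -6.45528762e+02],
       [-2.81648530e-02,  9.15814943e-01,  4.00611696e-01,
         5.01075900e+02],
       [ 0.00000000e+00,  0.00000000e+00,  0.00000000e+00,
         1.00000000e+00]])}
top {'fx': 418.47438934698823, 'fy': 418.47438934698823, 'cx': 278.9030487309126, 'cy': 208.09564071558358, 'pose': array([[-4.05637896e-03,  9.91847816e-01, -1.27363480e-01,
         3.84964347e+02],
       [-9.99831410e-01, -1.74183226e-03,  1.82788864e-02,
         8.53390118e+01],
       [ 1.79080277e-02,  1.27416153e-01,  9.91687666e-01,
         1.25329255e+03],
       [ 0.00000000e+00,  0.00000000e+00,  0.00000000e+00,
         1.00000000e+00]])}
```

View pics/side0.png

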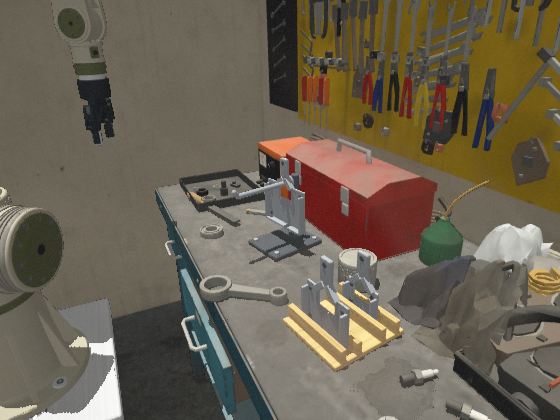

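View pics/top0.png

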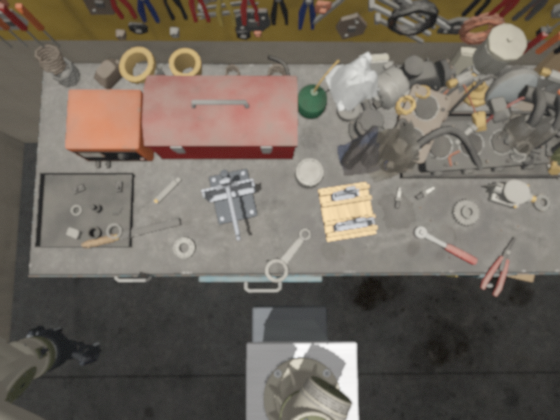

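```bash
python3 - <<'E'
from h import *
a=np.load("pics/top0.npz");b=np.load("pics/side0.npz")
def crop(a,r,f,k):
    y0,y1,x0,x1=r; im=cv2.resize(a["img"][y0:y1,x0:x1,::-1],None,fx=k,fy=k,interpolation=cv2.INTER_CUBIC)
    cv2.imwrite(f"pics/{f}.png",im)
crop(a,(155,285,170,390),"topc",3.6)
crop(b,(140,370,190,430),"sidec",2.5)
for n,d in(("top",a),("side",b)):
    P=d["P"].reshape(-1,3)
    for name,(x0,x1,y0,y1) in dict(hook=(330,520,130,330),rack=(330,520,-170,-5)).items():
        m=(P[:,0]>x0)&(P[:,0]<x1)&(P[:,1]>y0)&(P[:,1]<y1)&(P[:,2]>15)&(P[:,2]<260)
        Q=P[m];print(n,name,m.sum(),Q.min(0),Q.max(0))
        # top-down height map
        H=np.zeros((190*3,200*3),np.float32)
        for q in Q[np.argsort(Q[:,2])]:
            r=int((x1-q[0])*3);c=int((y1-q[1])*3)
            cv2.circle(H,(c,r),2 if n=="side" else 3,float(q[2]),-1)
        cv2.imwrite(f"pics/hm_{n}_{name}.png",cv2.applyColorMap(np.clip(H,0,255).astype(np.uint8),cv2.COLORMAP_JET))
E
```

```text
top hook 202 [400.03639764 167.82372704  15.01191297] [519.97720034 329.91675171 184.22674675]
top rack 523 [ 445.75345163 -169.77493116   15.0093954 ] [519.9166337   -5.06279523 167.00272081]
side hook 230 [403.83444698 164.31185257  15.04885189] [519.89938205 328.98619605 182.37356375]
side rack 2108 [ 443.6348771  -169.92711301   15.06711716] [502.15901977  -5.23888125 162.57499243]
```

View pics/topc.png

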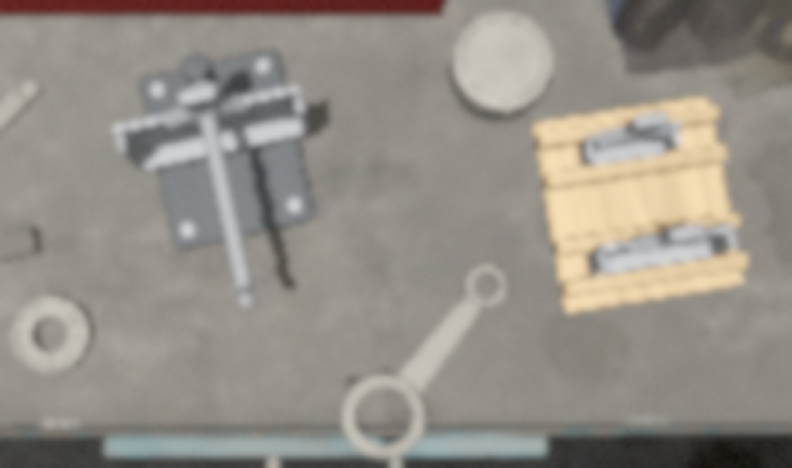

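View pics/sidec.png

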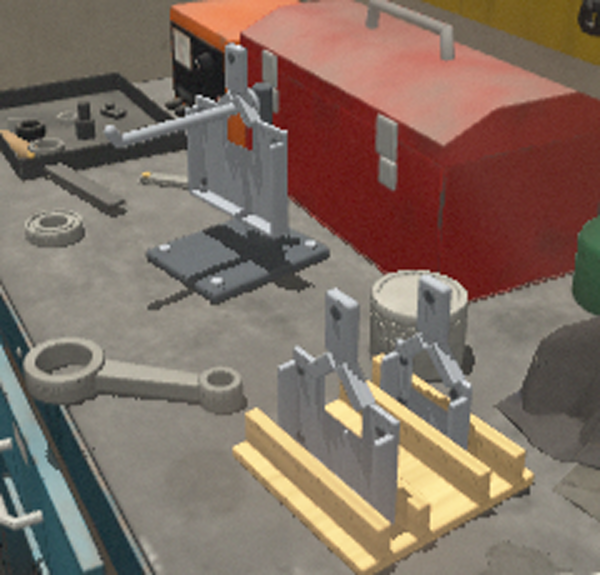

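View pics/hm_top_hook.png

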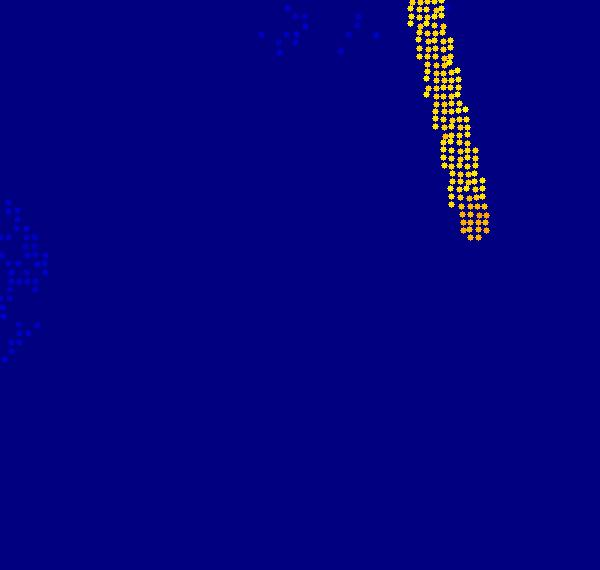

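View pics/hm_top_rack.png

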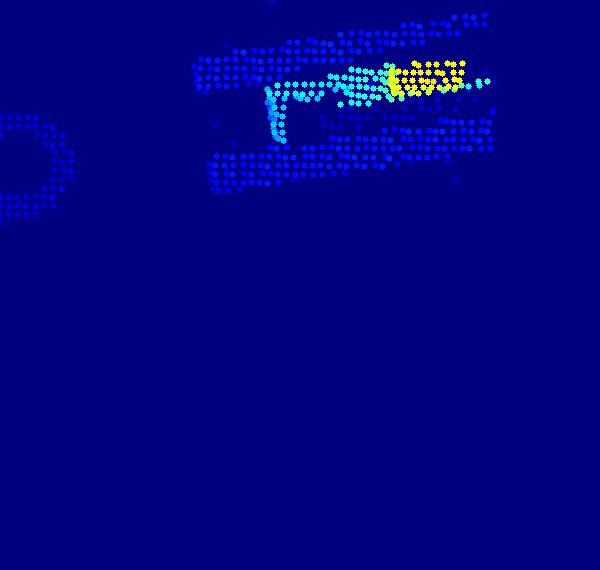

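```bash
python3 - <<'E'
from h import *
a=np.load("pics/top0.npz");b=np.load("pics/side0.npz")
for n,d in(("top",a),("side",b)):
    P=d["P"].reshape(-1,3)
    for name,(x0,x1,y0,y1) in dict(hook=(400,600,120,320),rack=(430,630,-190,10)).items():
        m=(P[:,0]>x0)&(P[:,0]<x1)&(P[:,1]>y0)&(P[:,1]<y1)&(P[:,2]>6)&(P[:,2]<260)
        Q=P[m];print(n,name,m.sum(),Q.min(0).round(),Q.max(0).round())
        H=np.zeros((800,800),np.float32)
        for q in Q[np.argsort(Q[:,2])]:
            cv2.circle(H,(int((y1-q[1])*4),int((x1-q[0])*4)),4,float(q[2]),-1)
        I=cv2.applyColorMap(np.clip(H,0,255).astype(np.uint8),cv2.COLORMAP_JET)
        cv2.imwrite(f"pics/hm_{n}_{name}.png",cv2.resize(I,(560,560)))
        if name=="rack":
            T=Q[Q[:,2]>60]
            for s in (0,1):
                S=T[(T[:,2]>95)&((T[:,0]>525)==bool(s))]
                print(" slot",s,len(S),S.mean(0).round(1),S[:,2].max(), "top z hist",np.percentile(S[:,2],[50,90,99]))
    m=(P[:,2]>163)&(P[:,2]<175)&(P[:,0]>440)&(P[:,0]<520)&(P[:,1]>150)&(P[:,1]<220)
    Q=P[m];c=Q.mean(0);u,s,v=np.linalg.svd(Q-c);print(n,"bar",c,v[0],s, np.degrees(np.arctan2(v[0][1],v[0][0])))
    m=(P[:,2]>100)&(P[:,2]<240)&(P[:,0]>400)&(P[:,0]<470)&(P[:,1]>150)&(P[:,1]<220);Q=P[m];k=np.argsort(Q[:,0])[:12];print(Q[k].round(1))
E
cd pics; python3 -c "
import cv2,numpy as np
f=lambda n:cv2.imread(n)[:,:]
cv2.imwrite('hm_t.png',cv2.resize(np.hstack([f('hm_top_hook.png'),f('hm_top_rack.png')]),(800,400)))
cv2.imwrite('hm_s.png',cv2.resize(np.hstack([f('hm_side_hook.png'),f('hm_side_rack.png')]),(800,400)))"
```

```text
top hook 1849 [409. 122.   6.] [600. 319. 230.]
top rack 2547 [ 431. -190.    6.] [630.  10. 167.]
 slot 0 105 [ 492.7 -140.4  128.4] 167.00272081005232 top z hist [115.77746913 162.06377406 165.75980079]
 slot 1 61 [ 580.6 -125.7  129.2] 143.11667797602377 top z hist [136.5431812  141.29767037 142.52574738]
top bar [486.6861182  181.20718922 168.60122392] [-0.97509117 -0.22171054  0.00645362] [227.77829426  38.04989755  26.74922983] -167.1902073837297
[[440.8 170.5 179.3]
 [440.8 173.1 179. ]
 [443.2 167.8 181.7]
 [443.3 175.6 180.7]
 [443.3 170.6 179.4]
 [443.5 173.4 176.1]
 [445.8 175.5 181.6]
 [445.8 170.4 181.3]
 [445.9 173.2 179.2]
 [446.  168.2 177.6]
 [448.2 170.2 184.2]
 [448.3 167.8 182. ]]
side hook 3013 [404. 128.   6.] [600. 320. 227.]
side rack 5989 [ 430. -190.    6.] [630.  10. 163.]
 slot 0 583 [ 492.3 -155.6  127.5] 162.57499243030526 top z hist [125.73616515 158.94575709 162.13353375]
 slot 1 312 [ 579.7 -133.2  120.2] 141.34938575078263 top z hist [120.79999989 138.56720485 140.26363905]
side bar [480.08996706 174.99254049 167.68449508] [-0.97388281 -0.22607926  0.02098685] [261.00026678  33.68360923  20.10043247] -166.9307198787526
[[439.6 171.  177.3]
 [440.5 167.1 176.1]
 [441.3 170.2 172.5]
 [441.6 168.9 182.4]
 [441.6 170.2 177.2]
 [441.9 170.6 179.4]
 [442.3 165.1 178.8]
 [442.7 166.8 175.8]
 [442.7 167.6 173.1]
 [443.  169.1 170.2]
 [443.5 168.3 179.8]
 [444.1 169.5 181.7]]
```

View pics/hm_t.png

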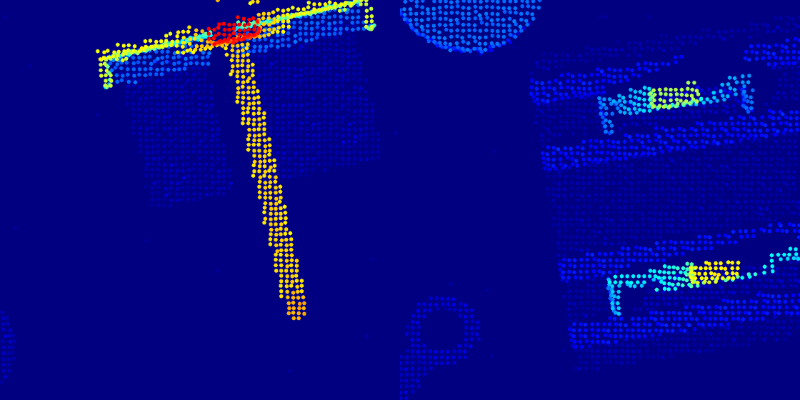

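View pics/hm_s.png

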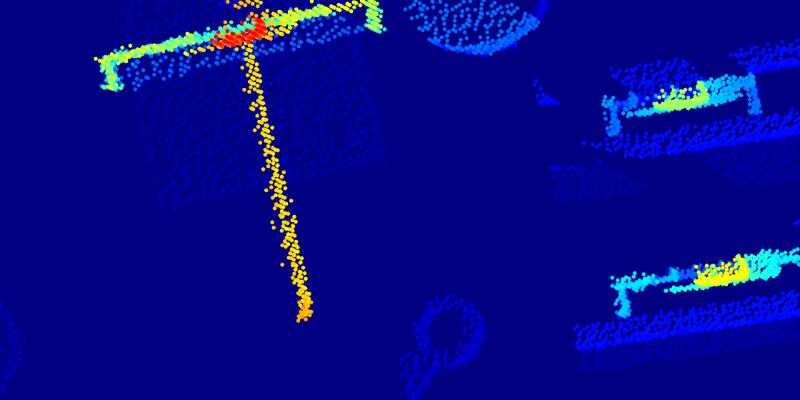

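```bash
python3 - <<'E'
from h import *
for n in("top","side"):
    P=np.load(f"pics/{n}0.npz")["P"].reshape(-1,3)
    for nm,x0,x1,zt in(("mid",470,520,147),("small",550,610,125),("big",540,620,205)):
        y0,y1=(-190,0) if nm!="big" else(150,260)
        m=(P[:,0]>x0)&(P[:,0]<x1)&(P[:,1]>y0)&(P[:,1]<y1)&(P[:,2]>zt)
        Q=P[m]; r=cv2.minAreaRect(Q[:,:2].astype(np.float32)); print(n,nm,m.sum(),r,Q[:,2].max())
    # mid top plane only; panel fit
    for nm,x0,x1,y1,z0,z1 in(("mid",470,530,-60,60,112),("small",560,620,-70,50,90)):
        m=(P[:,0]>x0)&(P[:,0]<x1)&(P[:,1]>-260)&(P[:,1]<y1)&(P[:,2]>z0)&(P[:,2]<z1);Q=P[m]
        print(n,nm,"panel pts",m.sum(), cv2.minAreaRect(Q[:,:2].astype(np.float32)),Q.min(0).round(),Q.max(0).round())
    # rack ribs
    m=(P[:,0]>420)&(P[:,0]<660)&(P[:,1]>-260)&(P[:,1]<-40)&(P[:,2]>30)&(P[:,2]<40);print(cv2.minAreaRect(P[m][:,:2].astype(np.float32)))
E
```

```text
top mid 41 ((493.8802795410156, -147.45416259765625), (9.852532386779785, 23.84136390686035), 1.7548035383224487) 167.00272081005232
top small 43 ((581.9564819335938, -127.20455169677734), (10.137994766235352, 23.785921096801758), 11.902280807495117) 143.11667797602377
top big 57 ((584.6502685546875, 203.34222412109375), (11.500723838806152, 25.694786071777344), 16.478147506713867) 229.85604434395088
top mid panel pts 125 ((490.6802978515625, -148.2858123779297), (19.92080307006836, 108.68817901611328), 8.747522354125977) [ 473. -202.   62.] [506. -94. 112.]
top small panel pts 95 ((578.7169799804688, -128.43214416503906), (19.373363494873047, 76.91790008544922), 8.17597770690918) [ 564. -166.   51.] [592. -90.  90.]
((556.0906982421875, -167.87440490722656), (174.3916473388672, 221.20932006835938), 13.427209854125977)
side mid 146 ((493.3739013671875, -150.3809356689453), (12.016197204589844, 26.945791244506836), 13.982086181640625) 162.57499243030526
side small 129 ((580.865478515625, -130.43338012695312), (11.167627334594727, 26.206689834594727), 11.791122436523438) 141.34938575078263
side big 89 ((582.5448608398438, 200.489501953125), (11.661971092224121, 26.519865036010742), 27.04353141784668) 227.11877862273508
side mid panel pts 817 ((490.46044921875, -151.11190795898438), (22.049819946289062, 109.50765991210938), 8.696878433227539) [ 472. -206.   60.] [508. -96. 112.]
side small panel pts 418 ((578.306640625, -130.68978881835938), (20.48970603942871, 77.38777923583984), 8.619470596313477) [ 563. -170.   50.] [593. -92.  90.]
((557.7770385742188, -150.29150390625), (203.2525634765625, 218.3675994873047), 0.30009725689888)
```

```bash
cat >> h.py <<'E'
def tool():
    s=sense(); return s,np.array(s["tcp_pos"]),R.from_rotvec(s["ee_rot"]).as_matrix()
def plan(x,y,z,yaw):
    """shift (cm, tool) and turn so TCP goes to xyz with jaw axis at world yaw (deg, mod 180)"""
    s,p,M=tool()
    d=M.T@(np.array([x,y,z])-p)/10
    cy=np.degrees(np.arctan2(M[1,1],M[0,1]))
    t=-((yaw-cy+90)%180-90)
    print("tcp",p.round(1),"jawyaw",round(cy,2),"tilt",M[:,2].round(3),"j",s["joint_pos"].round(3),"t",round(s["time_s"],2),"F",s["ft_force"].round(1),"open",round(s["opening"],1))
    print("-> shift cm",d.round(2),"turn",round(t,1))
E
python3 - <<'E'
from h import *
s,p,M=tool();print(M.round(3))
plan(493.5,-149.5,260,8.7)
c=shot("wrist","w0");print(c["pose"].round(3),c["fx"])
print("cam in tool",(M.T@(c["pose"][:3,3]-p)).round(1),(M.T@c["pose"][:3,:3]).round(3))
E
```

```text
[[-0.931  0.364 -0.001]
 [ 0.364  0.931 -0.001]
 [ 0.    -0.002 -1.   ]]
tcp [209.2 535.  201.2] jawyaw 68.64 tilt [-0.001 -0.001 -1.   ] j [ 1.058  0.314  0.045  1.304 -0.     1.431] t 0.1 F [-0.7 -1.3 -0.3] open 85.6
-> shift cm [-51.41 -53.41  -5.81] turn 59.9
[[ 3.64000e-01 -8.88000e-01 -2.81000e-01  1.37554e+02]
 [ 9.31000e-01  3.47000e-01  1.11000e-01  5.64722e+02]
 [-1.00000e-03 -3.02000e-01  9.53000e-01  3.71971e+02]
 [ 0.00000e+00  0.00000e+00  0.00000e+00  1.00000e+00]] 343.483461931948
cam in tool [  77.6    1.3 -170.8] [[ 0.     0.953  0.302]
 [ 1.    -0.    -0.001]
 [-0.001  0.302 -0.953]]
```

View pics/w0.png

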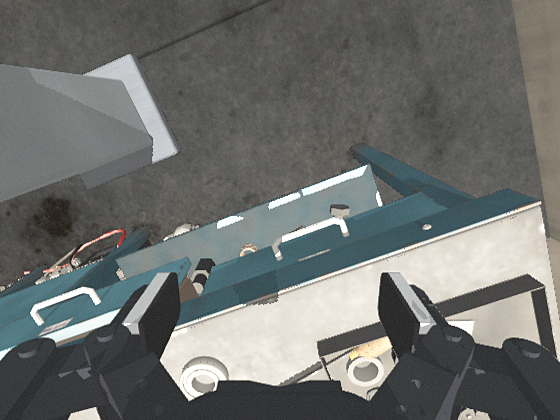

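Emit:
move_arm:
  series:
    - {"x": -51.4, "y": -53.4, "z": -7, "turn": 60, "jaw": 0.3}
    - {"x": -51.4, "y": -53.4, "z": -7, "turn": 60, "jaw": 0.3}
    - {"x": -51.4, "y": -53.4, "z": -7, "turn": 60, "jaw": 0.3}
    - {"x": -51.4, "y": -53.4, "z": -7, "turn": 60, "jaw": 0.3}
    - {"x": -51.4, "y": -53.4, "z": -7, "turn": 60, "jaw": 0.3}

```text
time_s: 0.57
tcp_pos: [288.8, 342.2, 221.4]
ee_rot: [1.51, 2.755, -0.002]
ft_force: [0.9, -0.1, 0.5]
opening: 55.2
```

```bash
python3 -c "
from h import *
plan(493.5,-149.5,270,8.7)"
```

```text
tcp [288.8 342.2 221.4] jawyaw 32.54 tilt [-0.001 -0.001 -1.   ] j [ 6.910e-01  6.200e-02 -2.170e-01  1.293e+00 -1.000e-03  1.693e+00] t 0.57 F [ 0.9 -0.1  0.5] open 55.2
-> shift cm [-52.46  -9.2   -4.81] turn 23.8
```

Emit:
move_arm:
  series:
    - {"x": -52.5, "y": -9.2, "z": -4.8, "turn": 24, "jaw": 0}
    - {"x": -52.5, "y": -9.2, "z": -4.8, "turn": 24, "jaw": 0}
    - {"x": -52.5, "y": -9.2, "z": -4.8, "turn": 24, "jaw": 0}
    - {"x": -52.5, "y": -9.2, "z": -4.8, "turn": 24, "jaw": 0}
    - {"x": -52.5, "y": -9.2, "z": -4.8, "turn": 24, "jaw": 0}

```text
time_s: 0.98
tcp_pos: [368.4, 150.4, 240.6]
ee_rot: [2.052, 2.378, -0.001]
ft_force: [0.6, 0.7, -0.8]
opening: 42.6
```

```bash
python3 -c "
from h import *
plan(493.5,-149.5,270,8.7)"
```

```text
tcp [368.4 150.4 240.6] jawyaw 8.42 tilt [-0.    -0.001 -1.   ] j [ 1.860e-01 -4.100e-02 -2.750e-01  1.337e+00 -1.000e-03  1.610e+00] t 0.98 F [ 0.6  0.7 -0.8] open 42.6
-> shift cm [-31.5    7.98  -2.91] turn -0.3
```

Emit:
move_arm:
  series:
    - {"x": -31.5, "y": 8, "z": -2.9, "jaw": 0}
    - {"x": -31.5, "y": 8, "z": -2.9, "jaw": 0}
    - {"x": -31.5, "y": 8, "z": -2.9, "jaw": 0}
    - {"x": -31.5, "y": 8, "z": -2.9, "jaw": 0}
    - {"x": -31.5, "y": 8, "z": -2.9, "jaw": 0}

```text
invalid input
```

Emit:
move_arm:
  series:
    - {"x": -10.9, "y": 2.7, "z": -1, "jaw": 0}
    - {"x": -10.9, "y": 2.7, "z": -1, "jaw": 0}
    - {"x": -10.9, "y": 2.7, "z": -1, "jaw": 0}
    - {"x": -10.9, "y": 2.7, "z": -1, "jaw": 0}

```text
invalid input
```

```bash
python3 -c "
from h import *
plan(493.5,-149.5,270,8.7)
shot('wrist','w1')
P=np.load('pics/w1.npz')['P'].reshape(-1,3)
for nm,x0,x1,z0,z1 in(('mid',460,530,145,200),('small',550,620,123,180),('midp',460,530,55,110),('smallp',550,620,50,88)):
    m=(P[:,0]>x0)&(P[:,0]<x1)&(P[:,1]>-260)&(P[:,1]<-40)&(P[:,2]>z0)&(P[:,2]<z1);Q=P[m]
    print(nm,m.sum(),cv2.minAreaRect(Q[:,:2].astype(np.float32)) if len(Q)>5 else '',np.median(Q,0))
"
```

```text
tcp [368.4 150.4 240.6] jawyaw 8.42 tilt [-0.    -0.001 -1.   ] j [ 1.860e-01 -4.100e-02 -2.750e-01  1.337e+00 -1.000e-03  1.610e+00] t 0.98 F [ 0.6  0.7 -0.8] open 42.6
-> shift cm [-31.5    7.98  -2.91] turn -0.3
mid 0  [nan nan nan]
small 0  [nan nan nan]
midp 27 ((476.5852966308594, -94.2789306640625), (8.248424530029297, 2.1163249015808105), 8.531594276428223) [476.6393676  -94.79180301  57.89872969]
smallp 281 ((581.6443481445312, -120.49104309082031), (16.579898834228516, 67.41608428955078), 20.004695892333984) [ 576.30618297 -107.67141137   78.80600454]
  return _methods._mean(a, axis=axis, dtype=dtype,
  ret = um.true_divide(
```

View pics/w1.png

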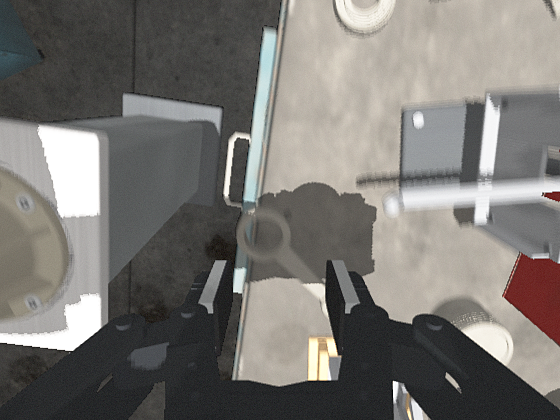

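Emit:
move_arm:
  series:
    - {"x": -31.5, "y": 8, "z": -2.9, "turn": 0, "jaw": 0}
    - {"x": -31.5, "y": 8, "z": -2.9, "turn": 0, "jaw": 0}
    - {"x": -31.5, "y": 8, "z": -2.9, "turn": 0, "jaw": 0}
    - {"x": -31.5, "y": 8, "z": -2.9, "turn": 0, "jaw": 0}
    - {"x": -31.5, "y": 8, "z": -2.9, "turn": 0, "jaw": 0}

```text
time_s: 1.45
tcp_pos: [447.4, -41.5, 260.2]
ee_rot: [2.057, 2.367, -0.003]
ft_force: [0.6, -0.1, 0.2]
opening: 42.9
```

Emit:
move_arm:
  series:
    - {"x": -10.9, "y": 2.7, "z": -1, "turn": 0, "jaw": 0}
    - {"x": -10.9, "y": 2.7, "z": -1, "turn": 0, "jaw": 0}
    - {"x": -10.9, "y": 2.7, "z": -1, "turn": 0, "jaw": 0}
    - {"x": -10.9, "y": 2.7, "z": -1, "turn": 0, "jaw": 0}

```text
time_s: 1.78
tcp_pos: [491.3, -151.0, 270.1]
ee_rot: [2.062, 2.36, -0.005]
ft_force: [0.1, 0.3, 0.5]
opening: 42.7
```

```bash
cat >>h.py <<'E'
import warnings; warnings.filterwarnings("ignore")
def rk(f):
    P=np.load(f'pics/{f}.npz')['P'].reshape(-1,3)
    for nm,x0,x1,z0,z1 in(('mid',460,530,145,200),('small',550,620,123,180),('midp',460,530,55,110),('smallp',550,620,50,88)):
        m=(P[:,0]>x0)&(P[:,0]<x1)&(P[:,1]>-260)&(P[:,1]<-40)&(P[:,2]>z0)&(P[:,2]<z1);Q=P[m]
        print(nm,m.sum(),cv2.minAreaRect(Q[:,:2].astype(np.float32)) if len(Q)>5 else '',np.percentile(Q[:,2],[5,50,95]).round(1) if len(Q) else '')
E
python3 -c "
from h import *
plan(493.5,-149.5,270,8.7)
shot('wrist','w2');rk('w2')
"
```

```text
tcp [ 491.3 -151.   270.1] jawyaw 7.71 tilt [ 0.003 -0.007 -1.   ] j [-0.451  0.178  0.035  1.421 -0.005  0.985] t 1.78 F [0.1 0.3 0.5] open 42.7
-> shift cm [0.12 0.23 0.01] turn -1.0
mid 387 ((494.32293701171875, -146.70164489746094), (10.295223236083984, 26.198368072509766), 8.107776641845703) [151.6 160.1 161.5]
small 427 ((581.8510131835938, -126.47328186035156), (10.834239959716797, 25.615863800048828), 10.56627082824707) [125.2 137.7 139.5]
midp 701 ((490.641357421875, -146.9763946533203), (19.745349884033203, 107.22602844238281), 8.743812561035156) [ 65.8  92.4 108.1]
smallp 845 ((584.8494262695312, -99.96883392333984), (131.5602569580078, 45.940303802490234), 76.11296844482422) [54.  71.3 86.4]
```

View pics/w2.png

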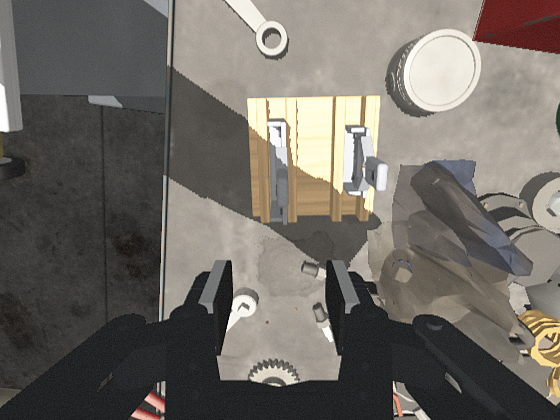

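Emit:
move_arm:
  series:
    - {"x": 0, "y": 0.3, "z": 5, "turn": -1, "jaw": 0}
    - {"x": 0, "y": 0.3, "z": 9, "turn": -1, "jaw": 0}
    - {"x": 0, "y": 0.3, "z": 12, "turn": -1, "jaw": 0}
    - {"x": 0, "y": 0.3, "z": 12, "turn": -1, "jaw": 0}
    - {"x": 0, "y": 0.3, "z": 12, "turn": -1, "jaw": 0}

```text
time_s: 2.25
tcp_pos: [490.9, -146.4, 148.7]
ee_rot: [-2.043, -2.386, 0.006]
ft_force: [0.6, 0.3, 1.7]
opening: 42.5
```

```bash
python3 -c "
from h import *
plan(494,-148,128,8.7)
shot('wrist','w3');rk('w3')
"
```

```text
tcp [ 490.9 -146.4  148.7] jawyaw 8.85 tilt [-0.003 -0.002 -1.   ] j [-0.444  0.217 -0.214  1.141 -0.004  0.972] t 2.25 F [0.6 0.3 1.7] open 42.5
-> shift cm [-0.2   0.29  2.07] turn 0.1
mid 2645 ((493.7588806152344, -146.06805419921875), (65.444091796875, 27.112747192382812), 9.020624160766602) [153.7 185.2 198.6]
small 1207 ((581.5657958984375, -126.4045181274414), (10.815935134887695, 25.64295768737793), 9.649260520935059) [125.1 137.1 139.4]
midp 1365 ((490.79150390625, -147.44241333007812), (19.74266815185547, 107.91796875), 8.596260070800781) [ 64.3  92.9 108.4]
smallp 1993 ((584.7132568359375, -99.67646789550781), (132.4735107421875, 45.985382080078125), 75.67317962646484) [52.8 71.  86.5]
```

View pics/w3.png

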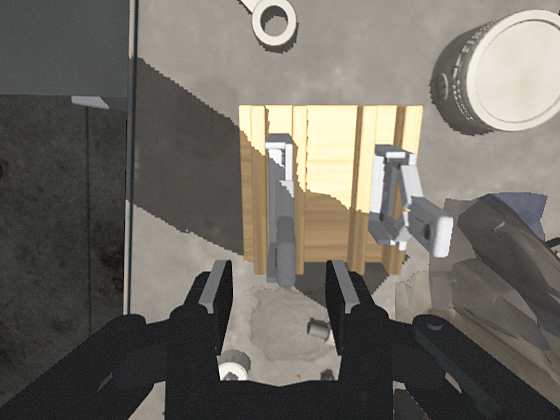

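Emit:
move_arm:
  series:
    - {"x": -0.2, "y": 0.3, "z": 2.1, "turn": 0, "jaw": 0}
    - {"x": -0.2, "y": 0.3, "z": 2.1, "turn": 0, "jaw": 0}
    - {"x": -0.2, "y": 0.3, "z": 2.1, "turn": 0, "jaw": 0}

```text
time_s: 2.55
tcp_pos: [497.5, -149.3, 132.5]
ee_rot: [2.038, 2.381, -0.003]
ft_force: [-0.5, 0.3, 0.6]
opening: 42.7
```

Emit:
move_arm:
  series:
    - {"x": 0, "y": 0, "z": 0, "turn": 0, "jaw": -0.4}
    - {"x": 0, "y": 0, "z": 0, "turn": 0, "jaw": -0.6}
    - {"x": 0, "y": 0, "z": 0, "turn": 0, "jaw": -0.8}
    - {"x": 0, "y": 0, "z": 0, "turn": 0, "jaw": -1}
    - {"x": 0, "y": 0, "z": 0, "turn": 0, "jaw": -1}
  newtons: 60

```text
time_s: 2.97
tcp_pos: [497.7, -149.4, 133.0]
ee_rot: [2.038, 2.381, -0.003]
ft_force: [-0.6, 0.4, -0.8]
opening: -0.2
```

Emit:
move_arm:
  series:
    - {"x": 0, "y": 0, "z": 0, "turn": 0, "jaw": -1}
    - {"x": 0, "y": 0, "z": 0, "turn": 0, "jaw": -1}

```text
time_s: 3.13
tcp_pos: [497.6, -149.5, 133.0]
ee_rot: [2.038, 2.381, -0.003]
ft_force: [0.0, -0.3, -1.0]
opening: 0.3
```

```bash
python3 -c "
from h import *
plan(494,-148,128,8.7)
shot('wrist','w4')
"
```

```text
tcp [ 497.6 -149.5  133. ] jawyaw 8.86 tilt [ 0.005 -0.006 -1.   ] j [-0.444  0.233 -0.234  1.097 -0.004  0.972] t 3.13 F [ 0.  -0.3 -1. ] open 0.3
-> shift cm [ 0.2  -0.34  0.5 ] turn 0.2
```

View pics/w4.png

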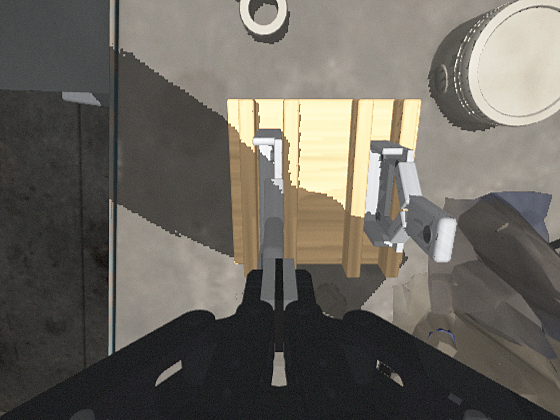

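```bash
python3 -c "
from h import *
P=np.load('pics/w4.npz')['P']
for v,u in((235,273),(225,273),(245,273),(255,272),(262,272),(275,265),(280,290),(290,262),(300,295),(330,262),(130,270)): print((u,v),P[v,u].round(1))
rk('w4')
"
```

```text
(273, 235) [ 492.8 -134.   146.6]
(273, 225) [ 492.7 -134.3  131.8]
(273, 245) [ 493.  -134.3  158. ]
(272, 255) [ 493.2 -138.4  160.1]
(272, 262) [ 493.1 -137.2  169.5]
(265, 275) [ 490.6 -137.6  181. ]
(290, 280) [ 500.2 -135.8  185.5]
(262, 290) [ 489.8 -137.5  192.6]
(295, 300) [ 501.2 -134.8  200.6]
(262, 330) [ 490.7 -135.8  217.5]
(270, 130) [483.1 -94.2  34.5]
mid 3466 ((495.00213623046875, -144.06912231445312), (25.000978469848633, 22.877038955688477), 64.86874389648438) [154.7 183.7 198.9]
small 1439 ((581.6090698242188, -126.49767303466797), (11.081962585449219, 25.748565673828125), 9.708976745605469) [125.  137.1 139.3]
midp 1334 ((490.4323425292969, -145.8727264404297), (19.690963745117188, 104.6454849243164), 8.80062484741211) [ 68.3  93.8 108.5]
smallp 2265 ((584.7779541015625, -99.9858627319336), (133.03970336914062, 45.889408111572266), 75.8094711303711) [53.4 70.8 86.5]
```

```bash
python3 -c "
import cv2
i=cv2.imread('pics/w4.png')[200:410,200:370];cv2.imwrite('pics/w4z.png',cv2.resize(i,None,fx=3.5,fy=2.8,interpolation=cv2.INTER_NEAREST))
from h import *
P=np.load('pics/w4.npz')['P']
for v in (250,258,264,270,276,282,290,300,320): print(v,[(u,P[v,u].round(0).astype(int).tolist()) for u in range(258,302,5)])
"
```

```text
250 [(258, [488, -204, 14]), (263, [489, -137, 158]), (268, [491, -136, 160]), (273, [493, -136, 160]), (278, [496, -136, 159]), (283, [498, -136, 159]), (288, [513, -191, 34]), (293, [517, -190, 35]), (298, [525, -201, 8])]
258 [(258, [489, -211, 17]), (263, [489, -141, 159]), (268, [491, -138, 165]), (273, [494, -138, 164]), (278, [496, -137, 165]), (283, [498, -137, 164]), (288, [500, -136, 165]), (293, [502, -136, 165]), (298, [527, -210, 8])]
264 [(258, [489, -198, 54]), (263, [489, -138, 171]), (268, [492, -138, 171]), (273, [494, -137, 171]), (278, [496, -137, 171]), (283, [498, -137, 171]), (288, [500, -137, 170]), (293, [502, -136, 171]), (298, [529, -220, -1])]
270 [(258, [488, -142, 169]), (263, [490, -138, 177]), (268, [492, -137, 177]), (273, [494, -138, 176]), (278, [496, -137, 177]), (283, [498, -137, 176]), (288, [500, -135, 178]), (293, [502, -136, 177]), (298, [505, -140, 169])]
276 [(258, [488, -142, 175]), (263, [490, -138, 182]), (268, [492, -137, 182]), (273, [494, -138, 181]), (278, [496, -137, 182]), (283, [498, -136, 182]), (288, [500, -136, 181]), (293, [502
[... 309 characters left out ...]
0, -137, 193]), (268, [492, -137, 192]), (273, [494, -138, 191]), (278, [496, -137, 191]), (283, [497, -136, 193]), (288, [499, -136, 192]), (293, [501, -136, 192]), (298, [504, -140, 185])]
300 [(258, [489, -137, 200]), (263, [490, -137, 201]), (268, [492, -138, 199]), (273, [494, -137, 198]), (278, [-9223372036854775808, -9223372036854775808, -9223372036854775808]), (283, [497, -137, 199]), (288, [499, -137, 197]), (293, [501, -136, 199]), (298, [502, -135, 200])]
320 [(258, [489, -136, 212]), (263, [491, -137, 211]), (268, [492, -136, 211]), (273, [495, -141, 204]), (278, [497, -146, 198]), (283, [499, -145, 199]), (288, [499, -135, 212]), (293, [500, -135, 212]), (298, [502, -135, 212])]
```

View pics/w4z.png

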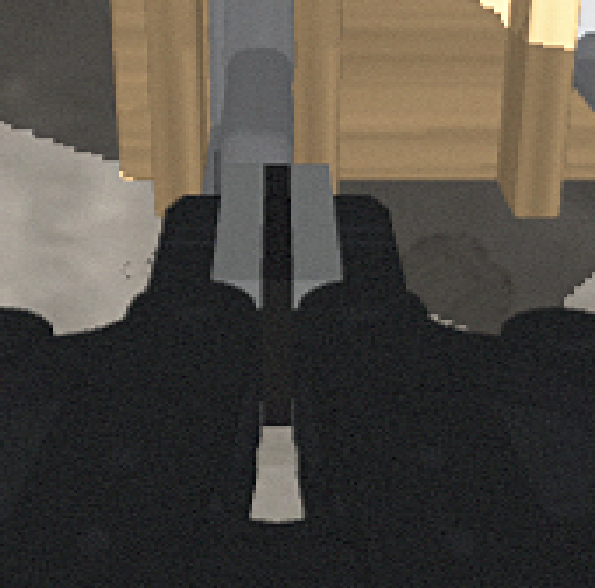

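```bash
python3 -c "
from h import *
shot('side','s1');shot('top','t1')
d=np.load('pics/s1.npz');P=d['P'];i=d['img'][:,:,::-1]
y0,y1,x0,x1=180,380,240,440
cv2.imwrite('pics/s1z.png',cv2.resize(i[y0:y1,x0:x1],None,fx=3,fy=3,interpolation=cv2.INTER_CUBIC))
Q=P.reshape(-1,3);m=(abs(Q[:,0]-495)<25)&(abs(Q[:,1]+149)<25)&(Q[:,2]>100);
c=d['img'].reshape(-1,3)[m];q=Q[m]
for z in range(100,260,5):
    k=(q[:,2]>=z)&(q[:,2]<z+5)
    if k.any():print(z,k.sum(),q[k].min(0).round(),q[k].max(0).round(),c[k].mean(0).round())
"
```

```text
100 57 [ 485. -174.  100.] [ 504. -128.  105.] [114. 114. 112.]
105 65 [ 485. -171.  105.] [ 503. -131.  110.] [110. 112. 113.]
110 52 [ 486. -165.  110.] [ 502. -139.  115.] [109. 111. 113.]
115 21 [ 487. -162.  115.] [ 501. -143.  120.] [105. 106. 108.]
120 34 [ 487. -163.  120.] [ 498. -139.  125.] [103. 104. 106.]
125 33 [ 488. -163.  125.] [ 499. -139.  130.] [103. 104. 106.]
130 34 [ 488. -164.  130.] [ 499. -139.  135.] [103. 105. 106.]
135 33 [ 487. -164.  136.] [ 498. -139.  140.] [103. 105. 106.]
140 35 [ 488. -163.  140.] [ 502. -138.  145.] [102. 104. 105.]
145 35 [ 488. -163.  145.] [ 501. -139.  150.] [ 98. 100. 101.]
150 40 [ 488. -164.  150.] [ 501. -139.  155.] [90. 92. 93.]
155 44 [ 488. -163.  155.] [ 501. -138.  160.] [105. 106. 107.]
160 34 [ 489. -164.  160.] [ 502. -139.  165.] [104. 106. 107.]
165 24 [ 485. -162.  165.] [ 504. -145.  170.] [90. 93. 93.]
170 49 [ 483. -162.  170.] [ 511. -147.  175.] [67. 69. 70.]
175 45 [ 483. -162.  175.] [ 512. -145.  180.] [63. 66. 67.]
180 52 [ 482. -162.  180.] [ 510. -147.  185.] [62. 65. 66.]
185 48 [ 483. -163.  185.] 
[... 187 characters left out ...]
1. -155.  205.] [38. 40. 43.]
205 62 [ 470. -166.  205.] [ 520. -152.  210.] [35. 37. 40.]
210 87 [ 470. -168.  210.] [ 520. -142.  215.] [33. 35. 37.]
215 87 [ 470. -167.  215.] [ 520. -141.  220.] [33. 36. 38.]
220 50 [ 471. -166.  220.] [ 514. -139.  225.] [34. 36. 38.]
225 72 [ 471. -169.  225.] [ 515. -136.  230.] [33. 36. 37.]
230 91 [ 478. -169.  230.] [ 516. -134.  235.] [35. 37. 39.]
235 65 [ 474. -170.  235.] [ 516. -151.  240.] [33. 36. 38.]
240 77 [ 470. -170.  240.] [ 516. -150.  245.] [33. 35. 38.]
245 87 [ 471. -170.  245.] [ 518. -158.  250.] [33. 36. 38.]
250 68 [ 470. -171.  250.] [ 517. -158.  255.] [33. 35. 37.]
255 85 [ 471. -172.  255.] [ 518. -158.  260.] [33. 35. 38.]
```

View pics/s1z.png

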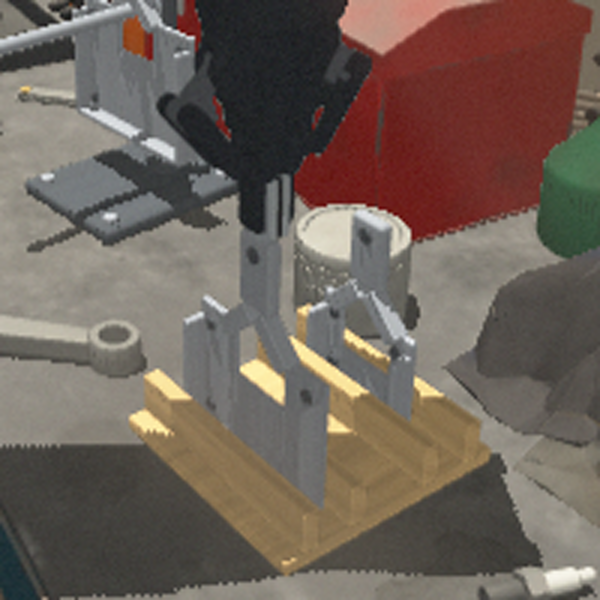

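Emit:
move_arm:
  series:
    - {"x": -0.1, "y": -0.3, "z": 0, "turn": 0, "jaw": 0}
    - {"x": -0.1, "y": -0.3, "z": 0, "turn": 0, "jaw": 0}
    - {"x": -0.1, "y": -0.3, "z": 0, "turn": 0, "jaw": 0}
    - {"x": -0.1, "y": -0.3, "z": 1, "turn": 0, "jaw": 0}
    - {"x": -0.1, "y": -0.3, "z": 2, "turn": 0, "jaw": 0}

```text
time_s: 3.7
tcp_pos: [495.2, -151.2, 112.3]
ee_rot: [2.038, 2.38, -0.003]
ft_force: [-0.5, 0.7, -0.5]
opening: 43.2
```

```bash
python3 -c "
from h import *
plan(494,-148,97,8.7)
shot('wrist','w5')
shot('side','s2')
d=np.load('pics/s2.npz');P=d['P'];i=d['img'][:,:,::-1]
y0,y1,x0,x1=180,380,240,440
cv2.imwrite('pics/s2z.png',cv2.resize(np.hstack([i[y0:y1,x0:x1],np.load('pics/w5.npz')['img'][200:400,180:380,::-1]]),None,fx=2,fy=2,interpolation=cv2.INTER_CUBIC))
"
```

```text
tcp [ 495.2 -151.2  112.3] jawyaw 8.86 tilt [ 0.005 -0.007 -1.   ] j [-0.449  0.243 -0.274  1.046 -0.004  0.967] t 3.7 F [-0.5  0.7 -0.5] open 43.2
-> shift cm [ 0.35 -0.07  1.53] turn 0.2
```

View pics/s2z.png

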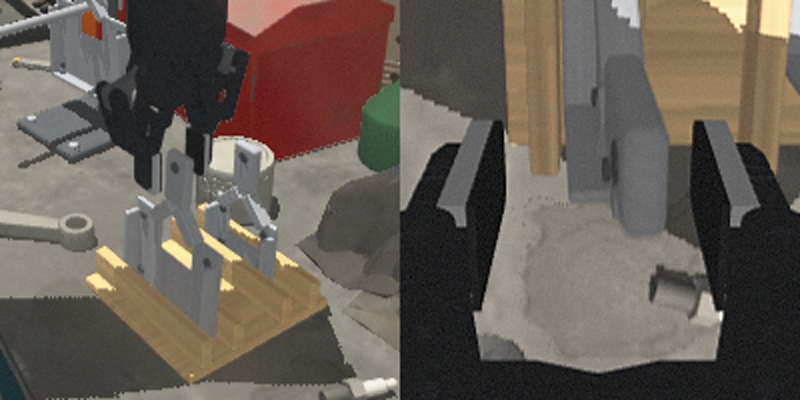

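```bash
python3 -c "
from h import *
P=np.load('pics/w5.npz')['P']
for v in (250,265,280,290,300,310,314): print(v,[(u,P[v,u].round(0).tolist()) for u in (222,228,285,290,296,302,308,312,330,336)])
s2=np.load('pics/s2.npz')['P'].reshape(-1,3)
for z in (125,135,145,155):
  m=(abs(s2[:,0]-497)<17)&(abs(s2[:,1]+149)<22)&(abs(s2[:,2]-z)<5);print(z,m.sum(),cv2.minAreaRect(s2[m][:,:2].astype(np.float32)),s2[m].mean(0))
rk('s2')
"
```

```text
250 [(222, [453.0, -209.0, -1.0]), (228, [459.0, -208.0, -1.0]), (285, [496.0, -137.0, 138.0]), (290, [498.0, -134.0, 145.0]), (296, [500.0, -133.0, 146.0]), (302, [503.0, -133.0, 145.0]), (308, [528.0, -193.0, 8.0]), (312, [532.0, -192.0, 8.0]), (330, [547.0, -190.0, 9.0]), (336, [553.0, -189.0, 8.0])]
265 [(222, [470.0, -142.0, 151.0]), (228, [472.0, -142.0, 151.0]), (285, [498.0, -145.0, 138.0]), (290, [498.0, -136.0, 156.0]), (296, [500.0, -134.0, 159.0]), (302, [502.0, -133.0, 159.0]), (308, [505.0, -134.0, 158.0]), (312, [507.0, -134.0, 156.0]), (330, [515.0, -135.0, 152.0]), (336, [518.0, -135.0, 151.0])]
280 [(222, [472.0, -142.0, 165.0]), (228, [473.0, -148.0, 153.0]), (285, [498.0, -147.0, 148.0]), (290, [498.0, -140.0, 160.0]), (296, [501.0, -140.0, 160.0]), (302, [503.0, -139.0, 160.0]), (308, [505.0, -139.0, 161.0]), (312, [507.0, -139.0, 160.0]), (330, [515.0, -140.0, 155.0]), (336, [515.0, -135.0, 164.0])]
290 [(222, [473.0, -143.0, 169.0]), (228, [474.0, -152.0, 154.0]), (285, [498.0, -152.0, 149.0]), (290, [499.0, -145.0, 159.0]), (296, [501.0, -144.0, 161.0]), (302,
[... 1526 characters left out ...]
54.07575555  145.12401773]
155 90 ((504.3134765625, -149.81906127929688), (21.884727478027344, 24.957355499267578), 6.4318952560424805) [ 499.18424945 -151.6944448   155.25604579]
mid 853 ((493.346923828125, -151.57647705078125), (69.94100952148438, 26.235626220703125), 8.639824867248535) [148.1 168.5 197. ]
small 142 ((580.9373779296875, -130.38702392578125), (11.800999641418457, 27.027835845947266), 6.882917404174805) [124.2 133.6 140.4]
midp 959 ((493.4521789550781, -150.65835571289062), (22.923234939575195, 108.82520294189453), 8.615955352783203) [ 57.   79.5 105.9]
smallp 448 ((584.48095703125, -102.6731948852539), (135.74554443359375, 46.7822265625), 75.73477935791016) [51.9 64.7 86. ]
```

View pics/w5.png

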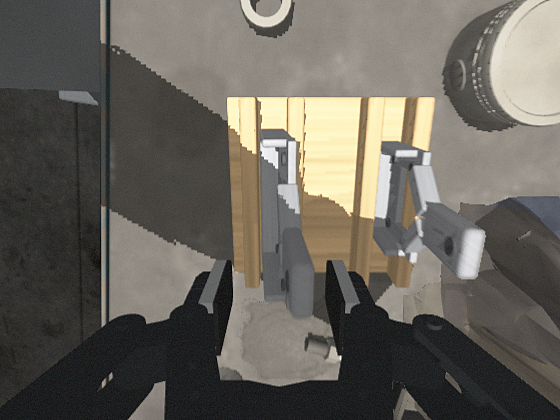

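Emit:
move_arm:
  series:
    - {"x": 0.4, "y": 0.8, "z": 0, "turn": 0, "jaw": 0}
    - {"x": 0.4, "y": 0.8, "z": 0.8, "turn": 0, "jaw": 0}
    - {"x": 0.4, "y": 0.8, "z": 1.4, "turn": 0, "jaw": 0}
    - {"x": 0.4, "y": 0.8, "z": 1.4, "turn": 0, "jaw": 0}

```text
time_s: 4.13
tcp_pos: [499.5, -144.5, 94.4]
ee_rot: [2.042, 2.387, -0.006]
ft_force: [-0.2, 0.8, 0.2]
opening: 42.5
```

```bash
cat >>h.py <<'E'
def fz(f,rows=range(240,320,8),cols=range(205,350,6)):
    """finger & tab profile: print z>140-ish points per row"""
    P=np.load(f'pics/{f}.npz')['P']
    for v in rows: print(v,[(u,*P[v,u].round(0).astype(int)) for u in cols if P[v,u,2]>100])
E
python3 -c "
from h import *
plan(503,-147,98,8.7)
shot('wrist','w6'); fz('w6',(265,290,310))
"
```

```text
tcp [ 499.5 -144.5   94.4] jawyaw 8.89 tilt [-0.002 -0.003 -1.   ] j [-0.434  0.268 -0.288  1.015 -0.004  0.982] t 4.13 F [-0.2  0.8  0.2] open 42.5
-> shift cm [-0.3   0.3  -0.36] turn 0.2
265 [(217, np.int64(472), np.int64(-136), np.int64(134)), (223, np.int64(475), np.int64(-135), np.int64(134)), (229, np.int64(477), np.int64(-136), np.int64(132)), (271, np.int64(496), np.int64(-139), np.int64(121)), (277, np.int64(498), np.int64(-134), np.int64(130)), (283, np.int64(500), np.int64(-134), np.int64(130)), (289, np.int64(503), np.int64(-133), np.int64(131)), (331, np.int64(520), np.int64(-129), np.int64(133)), (337, np.int64(523), np.int64(-128), np.int64(133)), (343, np.int64(525), np.int64(-128), np.int64(133))]
290 [(205, np.int64(472), np.int64(-136), np.int64(155)), (211, np.int64(474), np.int64(-135), np.int64(155)), (217, np.int64(476), np.int64(-135), np.int64(154)), (223, np.int64(478), np.int64(-138), np.int64(149)), (229, np.int64(479), np.int64(-147), np.int64(135)), (271, np.int64(498), np.int64(-153), np.int64(119)), (277, np.int64(498), np.int64(-135), np.int64(149)),
[... 471 characters left out ...]
nt64(168)), (211, np.int64(475), np.int64(-139), np.int64(162)), (217, np.int64(478), np.int64(-138), np.int64(162)), (223, np.int64(479), np.int64(-145), np.int64(151)), (229, np.int64(480), np.int64(-155), np.int64(137)), (277, np.int64(498), np.int64(-137), np.int64(159)), (283, np.int64(500), np.int64(-136), np.int64(160)), (289, np.int64(502), np.int64(-135), np.int64(161)), (295, np.int64(505), np.int64(-135), np.int64(160)), (301, np.int64(507), np.int64(-135), np.int64(160)), (331, np.int64(521), np.int64(-143), np.int64(145)), (337, np.int64(520), np.int64(-135), np.int64(157)), (343, np.int64(521), np.int64(-131), np.int64(162)), (349, np.int64(523), np.int64(-131), np.int64(163))]
```

View pics/w6.png

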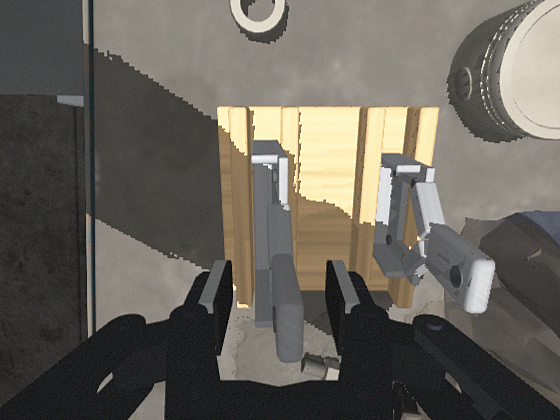

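Emit:
move_arm:
  series:
    - {"x": -0.3, "y": 0.2, "z": -0.4, "turn": 0, "jaw": 0}
    - {"x": -0.3, "y": 0.2, "z": -0.4, "turn": 0, "jaw": 0}
    - {"x": -0.3, "y": 0.2, "z": -0.4, "turn": 0, "jaw": -0.3}
    - {"x": -0.3, "y": 0.2, "z": -0.4, "turn": 0, "jaw": -0.6}
    - {"x": -0.3, "y": 0.2, "z": -0.4, "turn": 0, "jaw": -0.8}
  newtons: 50

```text
time_s: 4.6
tcp_pos: [501.4, -147.7, 99.5]
ee_rot: [2.043, 2.386, -0.008]
ft_force: [-11.0, -2.2, 11.7]
opening: 9.6
```

Emit:
move_arm:
  series:
    - {"x": 0, "y": 0, "z": 0, "turn": 0, "jaw": -1}
    - {"x": 0, "y": 0, "z": 0, "turn": 0, "jaw": -1}
    - {"x": 0, "y": 0, "z": 0, "turn": 0, "jaw": -1}
    - {"x": 0, "y": 0, "z": 0, "turn": 0, "jaw": -1}

```text
time_s: 4.93
tcp_pos: [499.2, -147.9, 99.5]
ee_rot: [-2.043, -2.385, 0.014]
ft_force: [-5.8, -1.3, 4.5]
opening: 9.3
```

```bash
python3 -c "
from h import *
plan(503,-147,98,8.7)
shot('wrist','w7')
"
```

```text
tcp [ 499.2 -147.9   99.5] jawyaw 8.83 tilt [-0.007 -0.006 -1.   ] j [-0.437  0.268 -0.274  1.032 -0.008  0.979] t 4.93 F [-5.8 -1.3  4.5] open 9.3
-> shift cm [0.03 0.39 0.15] turn 0.1
```

View pics/w7.png

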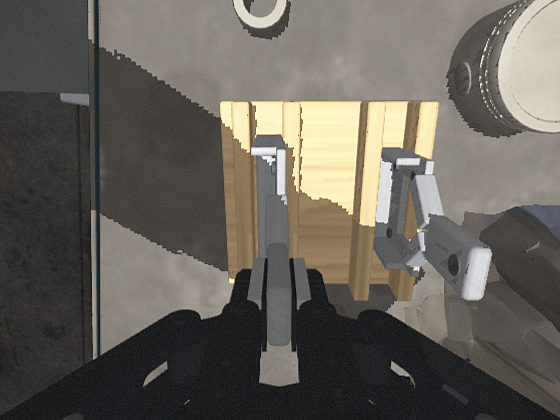

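Emit:
move_arm:
  series:
    - {"x": 0, "y": 0, "z": -2, "turn": 0, "jaw": -1}
    - {"x": 0, "y": 0, "z": -5, "turn": 0, "jaw": -1}
    - {"x": 0, "y": 0, "z": -8, "turn": 0, "jaw": -1}
    - {"x": 0, "y": 0, "z": -11, "turn": 0, "jaw": -1}
    - {"x": 0, "y": 0, "z": -11, "turn": 0, "jaw": -1}
  newtons: 70

```text
time_s: 5.4
tcp_pos: [502.7, -148.5, 215.6]
ee_rot: [2.039, 2.38, -0.01]
ft_force: [1.1, -0.3, -0.5]
opening: 9.4
```

```bash
python3 -c "
from h import *
plan(407,163,208,13)
shot('wrist','w8'); shot('side','s3')
d=np.load('pics/s3.npz')['img'][130:330,220:420,::-1]
cv2.imwrite('pics/s3z.png',cv2.resize(np.hstack([d,np.load('pics/w8.npz')['img'][180:380,180:380,::-1]]),None,fx=2,fy=2))
fz('w8',(250,280,310),range(205,350,8))
# hook in w1
P=np.load('pics/w1.npz')['P'].reshape(-1,3);m=(P[:,2]>162)&(P[:,2]<175)&(P[:,0]>455)&(P[:,0]<550)&(P[:,1]>150)&(P[:,1]<215);Q=P[m];c=Q.mean(0);v=np.linalg.svd(Q-c)[2][0];print(c,v,m.sum())
print('y at x=486.7',c[1]+(486.7-c[0])*v[1]/v[0])
"
```

```text
tcp [ 502.7 -148.5  215.6] jawyaw 8.84 tilt [ 0.002 -0.01  -1.   ] j [-0.435  0.206 -0.062  1.296 -0.008  0.981] t 5.4 F [ 1.1 -0.3 -0.5] open 9.4
-> shift cm [32.26 -4.67  0.45] turn -4.2
250 [(261, np.int64(495), np.int64(-188), np.int64(131)), (269, np.int64(497), np.int64(-136), np.int64(241)), (277, np.int64(500), np.int64(-134), np.int64(243)), (285, np.int64(504), np.int64(-134), np.int64(242))]
280 [(237, np.int64(485), np.int64(-142), np.int64(260)), (245, np.int64(488), np.int64(-142), np.int64(260)), (253, np.int64(491), np.int64(-137), np.int64(267)), (261, np.int64(494), np.int64(-136), np.int64(268)), (269, np.int64(497), np.int64(-135), np.int64(270)), (277, np.int64(500), np.int64(-134), np.int64(271)), (285, np.int64(503), np.int64(-134), np.int64(271)), (293, np.int64(507), np.int64(-136), np.int64(266)), (301, np.int64(510), np.int64(-135), np.int64(267)), (309, np.int64(514), np.int64(-138), np.int64(260)), (317, np.int64(517), np.int64(-137), np.int64(260))]
310 [(229, np.int64(485), np.int64(-137), np.int64(289)), (237, np.int64(488), np.int64(-135), np.int64(291)), (245, np.int64(490), np.int64(-136), np.int64(290)), (253, np.int64(493), np.int64(-135), np.int64(291)), (261, np.int64(496), np.int64(-140), np.int64(282)), (269, np.int64(499), np.int64(-144), np.int64(276)), (277, np.int64(502), np.int64(-143), np.int64(276)), (285, np.int64(505), np.int64(-143), np.int64(276)), (293, np.int64(507), np.int64(-140), np.int64(280)), (301, np.int64(508), np.int64(-133), np.int64(289)), (309, np.int64(511), np.int64(-133), np.int64(290)), (317, np.int64(513), np.int64(-132), np.int64(290)), (325, np.int64(516), np.int64(-132), np.int64(289)), (333, np.int64(518), np.int64(-131), np.int64(290))]
[502.78693883 187.83880452 167.35439022] [-0.97496521 -0.2223527   0.00145177] 2129
y at x=486.7 184.16998203824352
```

View pics/s3z.png

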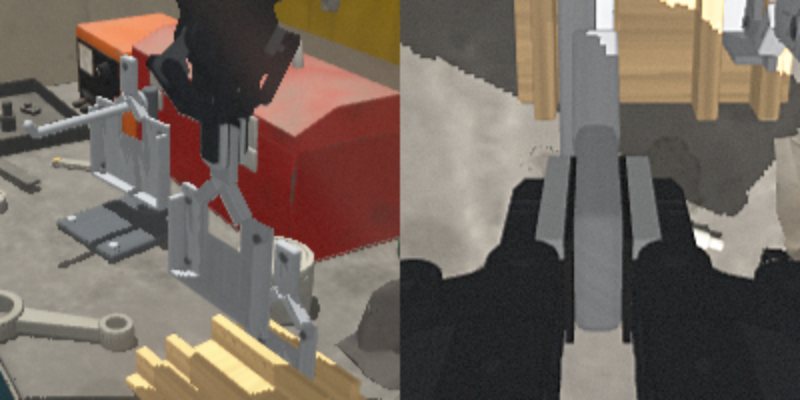

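Emit:
move_arm:
  series:
    - {"x": 32.2, "y": -4.7, "z": 0.5, "turn": -4.2, "jaw": -1}
    - {"x": 32.2, "y": -4.7, "z": 0.5, "turn": -4.2, "jaw": -1}
    - {"x": 32.2, "y": -4.7, "z": 0.5, "turn": -4.2, "jaw": -1}
    - {"x": 32.2, "y": -4.7, "z": 0.5, "turn": -4.2, "jaw": -1}
    - {"x": 32.2, "y": -4.7, "z": 0.5, "turn": -4.2, "jaw": -1}

```text
time_s: 5.92
tcp_pos: [436.8, 53.3, 204.2]
ee_rot: [-1.955, -2.457, 0.015]
ft_force: [0.9, 1.2, -0.6]
opening: 8.9
```

```bash
python3 -c "
from h import *
plan(407,163,205,12.8)
"
```

```text
tcp [436.8  53.3 204.2] jawyaw 12.97 tilt [-0.007 -0.007 -1.   ] j [-0.056  0.058 -0.263  1.256 -0.007  1.288] t 5.92 F [ 0.9  1.2 -0.6] open 8.9
-> shift cm [11.36 -0.45 -0.13] turn 0.2
```

Emit:
move_arm:
  series:
    - {"x": 3.5, "y": -1, "z": -0.1, "turn": 0, "jaw": -1}
    - {"x": 7, "y": -1, "z": -0.1, "turn": 0, "jaw": -1}
    - {"x": 11.2, "y": -0.6, "z": -0.1, "turn": 0, "jaw": -1}
    - {"x": 11.2, "y": -0.6, "z": -0.1, "turn": 0, "jaw": -1}
    - {"x": 11.2, "y": -0.6, "z": -0.1, "turn": 0, "jaw": -1}

```text
time_s: 6.33
tcp_pos: [404.0, 163.1, 203.2]
ee_rot: [-1.947, -2.461, 0.018]
ft_force: [0.5, 0.7, -0.8]
opening: 9.2
```

```bash
cat >>h.py <<'E'
def bar(f):
    P=np.load(f'pics/{f}.npz')['P'].reshape(-1,3);m=(P[:,2]>162)&(P[:,2]<175)&(P[:,0]>455)&(P[:,0]<560)&(abs(P[:,1]-(181.2+(P[:,0]-486.7)*.226))<14);Q=P[m]
    if m.sum()<20: print('no bar',m.sum());return
    # top ridge: per-x bins, take centre of y-range
    c=[]
    for x in range(455,560,5):
        k=abs(Q[:,0]-x)<2.5
        if k.sum()>4: c.append((x,(Q[k,1].min()+Q[k,1].max())/2,Q[k,1].max()-Q[k,1].min(),np.percentile(Q[k,2],90)))
    c=np.array(c);f=np.polyfit(c[:,0],c[:,1],1);print('bar centre y=%.2f at x=486.7, yaw %.2f'%(np.polyval(f,486.7),np.degrees(np.arctan(f[0]))),'w',np.median(c[:,2]),'ztop',np.median(c[:,3]))
    m=(P[:,2]>176)&(P[:,2]<186)&(P[:,0]>430)&(P[:,0]<460)&(abs(P[:,1]-172)<15);Q=P[m]
    if m.sum():print('tip',m.sum(),Q.min(0),Q.max(0),np.median(Q,0))
E
python3 -c "
from h import *
plan(407,163,189,12.8)
shot('wrist','w9');bar('w9');bar('top0');bar('side0');bar('w1')
shot('side','s4');shot('top','t4')
a=np.load('pics/s4.npz')['img'][140:290,180:330,::-1];b=np.load('pics/t4.npz')['img'][150:250,170:270,::-1]
cv2.imwrite('pics/s4z.png',np.hstack([cv2.resize(a,(400,400)),cv2.resize(b,(400,400))]))
"
```

```text
tcp [404.  163.1 203.2] jawyaw 13.3 tilt [-0.01  -0.007 -1.   ] j [ 0.203  0.054 -0.271  1.257 -0.005  1.542] t 6.33 F [ 0.5  0.7 -0.8] open 9.2
-> shift cm [-0.07  0.3   1.42] turn 0.5
bar centre y=183.51 at x=486.7, yaw 12.59 w 11.947456688546197 ztop 169.04500599091054
tip 278 [439.78869768 168.14042725 176.01821952] [451.91813217 179.43106031 181.94995795] [444.90186084 174.7389722  178.8664724 ]
bar centre y=181.18 at x=486.7, yaw 12.60 w 10.500836296202976 ztop 170.9956034442229
tip 17 [440.78786134 167.82372704 176.09727152] [453.70591107 175.67245036 184.22674675] [445.91636807 173.11910585 179.30788388]
bar centre y=176.84 at x=486.7, yaw 13.03 w 6.612896582029521 ztop 169.82955480280953
tip 17 [439.56241358 164.31185257 176.10053117] [450.03561835 170.98559019 182.37356375] [444.21470383 167.69932324 179.08404144]
bar centre y=183.52 at x=486.7, yaw 12.57 w 11.963235627789373 ztop 169.06727995799932
tip 210 [439.5558584  168.20412532 176.0697314 ] [451.65576142 179.53246199 181.79451997] [444.49023294 174.34285739 179.03686872]
```

View pics/s4z.png

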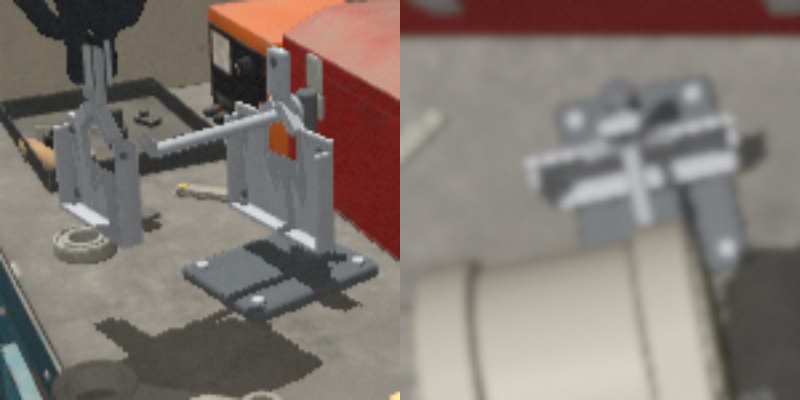

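View pics/w9.png

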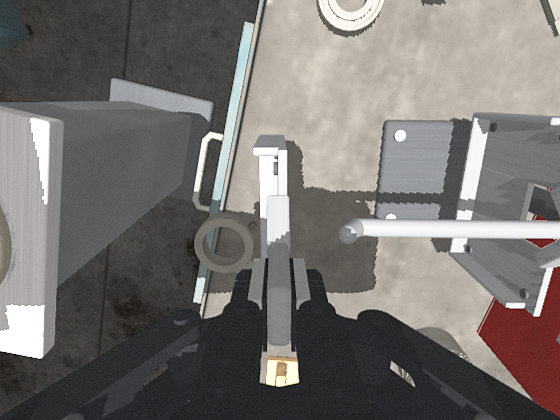

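```bash
cat >>h.py <<'E'
YB=12.6; STOP=np.array([445.8,173.9])+154*np.array([np.cos(np.radians(12.6)),np.sin(np.radians(12.6))])
def bf(P):
    a=np.radians(YB);c,s=np.cos(a),np.sin(a);d=P[...,:2]-STOP
    return np.stack([d[...,0]*c+d[...,1]*s,-d[...,0]*s+d[...,1]*c,P[...,2]-164],-1)
def tab(f,u0,u1,z0,z1):
    """points in bar frame window, wrist"""
    P=np.load(f'pics/{f}.npz')['P'].reshape(-1,3);B=bf(P)
    m=(B[:,0]>u0)&(B[:,0]<u1)&(abs(B[:,1])<30)&(P[:,2]>z0)&(P[:,2]<z1);return B[m]
def bplan(u,w,z,yaw=12.6):
    a=np.radians(YB);c,s=np.cos(a),np.sin(a)
    t=sense();print("bar-frame tcp",bf(np.array(t["tcp_pos"])).round(1))
    plan(STOP[0]+u*c-w*s,STOP[1]+u*s+w*c,164+z,yaw)
E
python3 -c "
from h import *
print(STOP)
t=sense()['tcp_pos'];print('tcp',bf(np.array(t)))
P=np.load('pics/w9.npz')['P']
B=bf(P)
for v in range(200,350,10): print(v,[(u,*B[v,u].round(0)) for u in (266,272,278,284,290) if P[v,u,2]>120])
"
```

```text
[596.09118134 207.49405918]
tcp [-196.29218693   -4.48310666   39.79977918]
200 [(272, np.float64(-200.0), np.float64(27.0), np.float64(35.0)), (278, np.float64(-197.0), np.float64(27.0), np.float64(36.0)), (284, np.float64(-194.0), np.float64(27.0), np.float64(36.0))]
210 [(272, np.float64(-200.0), np.float64(23.0), np.float64(39.0)), (278, np.float64(-197.0), np.float64(23.0), np.float64(40.0)), (284, np.float64(-194.0), np.float64(23.0), np.float64(40.0))]
220 [(266, np.float64(-203.0), np.float64(18.0), np.float64(42.0)), (272, np.float64(-200.0), np.float64(19.0), np.float64(44.0)), (278, np.float64(-197.0), np.float64(19.0), np.float64(44.0)), (284, np.float64(-194.0), np.float64(19.0), np.float64(44.0))]
230 [(266, np.float64(-203.0), np.float64(15.0), np.float64(46.0)), (272, np.float64(-200.0), np.float64(15.0), np.float64(48.0)), (278, np.float64(-197.0), np.float64(15.0), np.float64(48.0)), (284, np.float64(-194.0), np.float64(15.0), np.float64(48.0))]
240 [(266, np.float64(-203.0), np.float64(10.0), np.float64(50.0)), (272, np.float64(-200.0), np.float64(11.0), np.float64
[... 2453 characters left out ...]
oat64(-194.0), np.float64(-1.0), np.float64(100.0)), (290, np.float64(-192.0), np.float64(-1.0), np.float64(99.0))]
330 [(266, np.float64(-200.0), np.float64(-3.0), np.float64(103.0)), (272, np.float64(-198.0), np.float64(-5.0), np.float64(100.0)), (278, np.float64(-196.0), np.float64(-3.0), np.float64(102.0)), (284, np.float64(-194.0), np.float64(-5.0), np.float64(100.0)), (290, np.float64(-192.0), np.float64(-6.0), np.float64(98.0))]
340 [(266, np.float64(-200.0), np.float64(-6.0), np.float64(104.0)), (272, np.float64(-198.0), np.float64(-9.0), np.float64(100.0)), (278, np.float64(-196.0), np.float64(-9.0), np.float64(101.0)), (284, np.float64(-194.0), np.float64(-9.0), np.float64(101.0))]
```

```bash
cat >>h.py <<'E'
def tabinfo(f,zt):
    """held tab in bar frame: zt expected top height over bar"""
    t0=bf(np.array(sense()["tcp_pos"])); shot('wrist',f); t1=bf(np.array(sense()["tcp_pos"]))
    P=np.load(f'pics/{f}.npz')['P'];B=bf(P)
    u=B[:,266:295,0][250:345]; b=B[250:345,262:295].reshape(-1,3)
    m=np.abs(b[:,2]-np.nanmedian(b[b[:,2]>zt-12][:,2]))<200
    near=B[262:292,270:287].reshape(-1,3); top=B[305:340,270:286].reshape(-1,3)
    print('tcp before',t0.round(1),'after',t1.round(1));print('near edge w',np.nanmedian(near[:,1]).round(1),'u',np.nanpercentile(near[:,0],[2,98]).round(1),'top z',np.nanmedian(top[:,2]).round(1))
E
python3 -c "
from h import *
tabinfo('w10',100)
bar('w10')
bplan(-196,-1,26)
"
```

```text
tcp before [-196.3   -4.5   39.8] after [-196.1   -4.9   40. ]
near edge w 9.6 u [-198.8 -192.4] top z 100.8
bar centre y=183.53 at x=486.7, yaw 12.58 w 11.998480292926786 ztop 168.97526324324934
tip 274 [439.4845496  167.81796533 176.03485551] [451.73405903 179.6701594  181.51398934] [444.96764501 174.56234258 178.93653988]
bar-frame tcp [-196.1   -4.9   40. ]
tcp [405.8 160.  204. ] jawyaw 12.86 tilt [-0.008 -0.007 -1.   ] j [ 0.195  0.053 -0.269  1.258 -0.005  1.542] t 6.53 F [ 0.8 -0.4 -1.4] open 9.0
-> shift cm [0.39 0.02 1.4 ] turn 0.3
```

Emit:
move_arm:
  series:
    - {"x": 0.4, "y": 0, "z": 1.3, "turn": 0, "jaw": -1}
    - {"x": 0.4, "y": 0, "z": 1.3, "turn": 0, "jaw": -1}
    - {"x": 0.4, "y": 0, "z": 1.3, "turn": 0, "jaw": -1}
    - {"x": 0.4, "y": 0, "z": 1.3, "turn": 0, "jaw": -1}

```text
time_s: 6.87
tcp_pos: [405.1, 162.8, 191.2]
ee_rot: [-1.96, -2.453, 0.017]
ft_force: [-0.0, 0.6, -1.3]
opening: 9.3
```

```bash
python3 -c "
from h import *
tabinfo('w11',90)
bplan(-100,-1.3,27)
"
```

```text
tcp before [-196.1   -1.9   27.2] after [-196.    -1.7   27.4]
near edge w 12.1 u [-198.7 -192.3] top z 88.1
bar-frame tcp [-196.    -1.7   27.4]
tcp [405.2 163.1 191.4] jawyaw 12.77 tilt [-0.008 -0.007 -1.   ] j [ 0.203  0.059 -0.294  1.227 -0.005  1.55 ] t 6.92 F [ 0.3  0.5 -1.1] open 9.4
-> shift cm [ 0.01  9.6  -0.05] turn 0.2
```

Emit:
move_arm:
  series:
    - {"x": 0.05, "y": 1.5, "z": 0, "turn": 0.2, "jaw": -1}
    - {"x": 0.05, "y": 3, "z": 0, "turn": 0.2, "jaw": -1}
    - {"x": 0.05, "y": 4.5, "z": 0, "turn": 0.2, "jaw": -1}
    - {"x": 0.05, "y": 6, "z": 0, "turn": 0.2, "jaw": -1}
    - {"x": 0.05, "y": 7, "z": 0, "turn": 0.2, "jaw": -1}

```text
time_s: 7.33
tcp_pos: [475.2, 178.9, 191.2]
ee_rot: [-1.965, -2.45, 0.015]
ft_force: [-0.2, -0.3, -0.5]
opening: 9.0
```

```bash
python3 -c "
from h import *
tabinfo('w12',90)
bplan(-90,-1.3,27)
shot('side','s5')
a=np.load('pics/s5.npz')['img'][140:290,180:330,::-1]
cv2.imwrite('pics/s5z.png',np.hstack([cv2.resize(a,(400,400)),cv2.resize(np.load('pics/w12.npz')['img'][:,:,::-1],(400,400))]))
"
```

```text
tcp before [-124.3   -1.5   27.2] after [-122.8   -1.6   26.9]
near edge w 12.6 u [-126.8 -120.4] top z 88.2
bar-frame tcp [-122.8   -1.6   26.9]
tcp [476.5 179.2 190.9] jawyaw 12.53 tilt [-0.005 -0.007 -1.   ] j [ 0.205  0.196 -0.136  1.246 -0.005  1.558] t 7.38 F [ 3.1  0.5 -0.7] open 9.0
-> shift cm [ 0.03  3.28 -0.03] turn -0.1
```

View pics/s5z.png

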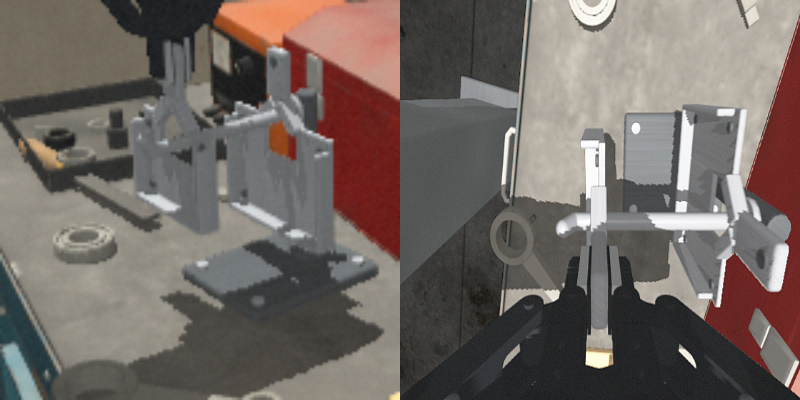

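Emit:
move_arm:
  series:
    - {"x": 0, "y": 1.6, "z": 0, "turn": 0, "jaw": -1}
    - {"x": 0, "y": 3.2, "z": 0, "turn": 0, "jaw": -1}
    - {"x": 0, "y": 4.8, "z": 0.5, "turn": 0, "jaw": -1}
    - {"x": 0, "y": 4.8, "z": 1.4, "turn": 0, "jaw": -1}
    - {"x": 0, "y": 4.8, "z": 2, "turn": 0, "jaw": -1}

```text
time_s: 7.85
tcp_pos: [520.9, 189.0, 169.4]
ee_rot: [-1.964, -2.449, 0.017]
ft_force: [-0.1, 0.1, -1.7]
opening: 8.8
```

```bash
python3 -c "
from h import *
tabinfo('w13',65)
bplan(-75,-1.3,1.6)
"
```

```text
tcp before [-77.4  -1.7   5.4] after [-78.9  -1.6   4.1]
near edge w 12.4 u [-79.9 -73.5] top z 66.3
bar-frame tcp [-78.9  -1.6   4.1]
tcp [519.5 188.7 168.1] jawyaw 12.53 tilt [-0.011 -0.008 -1.   ] j [ 0.206  0.294 -0.064  1.225 -0.005  1.558] t 7.9 F [-0.4  0.2 -2. ] open 9.2
-> shift cm [0.03 0.39 0.24] turn -0.1
```

Emit:
move_arm:
  series:
    - {"x": 0, "y": 0.2, "z": 0.3, "turn": 0, "jaw": -1}
    - {"x": 0, "y": 0.2, "z": 0.3, "turn": 0, "jaw": -1}
    - {"x": 0, "y": 0.2, "z": 0.3, "turn": 0, "jaw": -0.7}
    - {"x": 0, "y": 0.2, "z": 0.3, "turn": 0, "jaw": -0.4}
    - {"x": 0, "y": 0.2, "z": 0.3, "turn": 0, "jaw": -0.4}

```text
time_s: 8.32
tcp_pos: [521.5, 189.1, 165.6]
ee_rot: [-1.964, -2.448, 0.02]
ft_force: [0.0, 0.2, 0.1]
opening: 25.4
```

```bash
python3 -c "
from h import *
tabinfo('w14',65)
bplan(-75,-1.3,1.6)
shot('side','s6')
a=np.load('pics/s6.npz')['img'][140:290,180:330,::-1]
cv2.imwrite('pics/s6z.png',np.hstack([cv2.resize(a,(400,400)),cv2.resize(np.load('pics/w14.npz')['img'][:,:,::-1],(400,400))]))
"
```

```text
tcp before [-76.8  -1.7   1.6] after [-76.8  -1.6   1.6]
near edge w 12.5 u [-79.1 -72.8] top z 61.1
bar-frame tcp [-76.8  -1.6   1.6]
tcp [521.5 189.2 165.6] jawyaw 12.54 tilt [-0.01  -0.008 -1.   ] j [ 0.207  0.298 -0.065  1.22  -0.005  1.559] t 8.37 F [-0.  -0.5  0.1] open 25.7
-> shift cm [ 0.03  0.18 -0.01] turn -0.1
```

View pics/s6z.png

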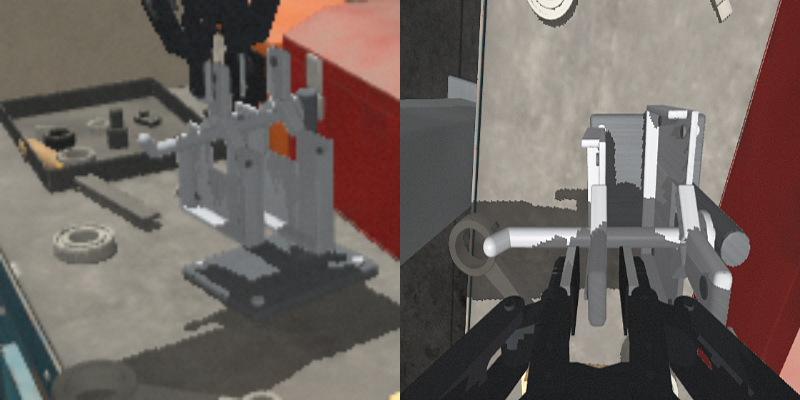

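Emit:
move_arm:
  series:
    - {"x": 0, "y": 0.05, "z": 0, "turn": 0, "jaw": -0.4}
    - {"x": 0, "y": 0.05, "z": -2, "turn": 0, "jaw": -0.4}
    - {"x": 0, "y": 0.05, "z": -5, "turn": 0, "jaw": -0.4}
    - {"x": 0, "y": 0, "z": -8, "turn": 0, "jaw": -0.3}
    - {"x": 0, "y": 0, "z": -11, "turn": 0, "jaw": 0}

```text
time_s: 8.83
tcp_pos: [522.3, 189.9, 276.7]
ee_rot: [-1.963, -2.448, 0.02]
ft_force: [1.1, -0.6, -1.0]
opening: 41.0
```

```bash
python3 -c "
from h import *
plan(582,-127,260,8.7)
shot('side','s7')
a=np.load('pics/s7.npz')['img'][140:290,180:330,::-1]
cv2.imwrite('pics/s7z.png',cv2.resize(a,(600,600)))
"
```

```text
tcp [522.3 189.9 276.7] jawyaw 12.53 tilt [-0.011 -0.008 -1.   ] j [ 0.208  0.28   0.181  1.485 -0.005  1.56 ] t 8.83 F [ 1.1 -0.6 -1. ] open 41.0
-> shift cm [-32.22  -1.03   1.85] turn 3.8
```

View pics/s7z.png

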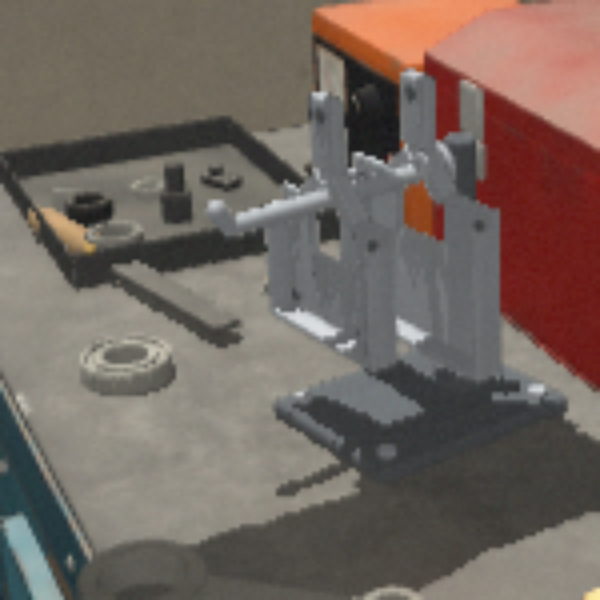

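Emit:
move_arm:
  series:
    - {"x": -32.2, "y": -1, "z": 1, "turn": 3.8, "jaw": 0}
    - {"x": -32.2, "y": -1, "z": 1, "turn": 3.8, "jaw": 0}
    - {"x": -32.2, "y": -1, "z": 1, "turn": 3.8, "jaw": 0}
    - {"x": -32.2, "y": -1, "z": 1, "turn": 3.8, "jaw": 0}
    - {"x": -32.2, "y": -1, "z": 1, "turn": 3.8, "jaw": 0}

```text
time_s: 9.3
tcp_pos: [563.1, -16.1, 275.4]
ee_rot: [2.043, 2.382, -0.008]
ft_force: [0.6, 0.8, -0.1]
opening: 42.7
```

```bash
python3 -c "
from h import *
plan(582,-127,230,8.7)
"
```

```text
tcp [563.1 -16.1 275.4] jawyaw 8.78 tilt [-0.001 -0.006 -1.   ] j [-0.167  0.283  0.183  1.47  -0.006  1.25 ] t 9.3 F [ 0.6  0.8 -0.1] open 42.7
-> shift cm [-11.22   0.19   4.61] turn 0.1
```

Emit:
move_arm:
  series:
    - {"x": -11.2, "y": 0.1, "z": 4.6, "turn": 0, "jaw": 0}
    - {"x": -11.2, "y": 0.1, "z": 4.6, "turn": 0, "jaw": 0}
    - {"x": -11.2, "y": 0.1, "z": 4.6, "turn": 0, "jaw": 0}
    - {"x": -11.2, "y": 0.1, "z": 4.6, "turn": 0, "jaw": 0}
    - {"x": -11.2, "y": 0.1, "z": 4.6, "turn": 0, "jaw": 0}

```text
time_s: 9.72
tcp_pos: [580.4, -128.8, 228.4]
ee_rot: [2.049, 2.38, -0.009]
ft_force: [-0.0, 1.1, 0.3]
opening: 42.7
```

```bash
python3 -c "
from h import *
plan(582,-127,150,8.7)
shot('wrist','w15')
plan(582,-127,150,8.7)
P=np.load('pics/w15.npz')['P'].reshape(-1,3)
m=(abs(P[:,0]-582)<25)&(abs(P[:,1]+127)<30)&(P[:,2]>124)&(P[:,2]<150);print(m.sum(),cv2.minAreaRect(P[m][:,:2].astype(np.float32)),np.percentile(P[m][:,2],[50,95]))
m=(abs(P[:,0]-582)<25)&(abs(P[:,1]+127)<50)&(P[:,2]>45)&(P[:,2]<90);print(m.sum(),cv2.minAreaRect(P[m][:,:2].astype(np.float32)))
"
```

```text
tcp [ 580.4 -128.8  228.4] jawyaw 8.55 tilt [-0.003 -0.005 -1.   ] j [-0.35   0.349  0.161  1.384 -0.006  1.071] t 9.72 F [-0.   1.1  0.3] open 42.7
-> shift cm [0.19 0.22 7.84] turn -0.2
tcp [ 580.7 -127.5  229.5] jawyaw 8.67 tilt [-0.002 -0.005 -1.   ] j [-0.348  0.348  0.162  1.385 -0.006  1.072] t 9.77 F [1.1 0.8 0.4] open 42.4
-> shift cm [0.06 0.15 7.95] turn -0.0
420 ((582.1566772460938, -126.85249328613281), (10.364009857177734, 26.024608612060547), 6.270463943481445) [138.06349998 139.3875308 ]
533 ((578.6436767578125, -127.17869567871094), (19.326053619384766, 76.23231506347656), 9.460786819458008)
```

View pics/w15.png

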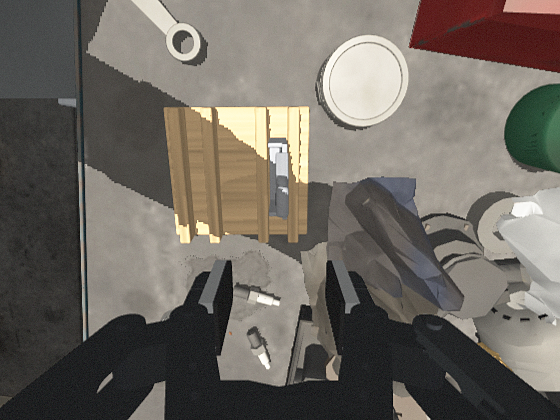

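```bash
python3 -c "
from h import *
P=np.load('pics/w15.npz')['P'].reshape(-1,3)
for x0 in range(590,690,10):
  m=(P[:,0]>x0)&(P[:,0]<x0+10)&(abs(P[:,1]+127)<50)&(P[:,2]<150);print(x0,m.sum(),P[m][:,2].max().round() if m.any() else '')
"
```

```text
590 657 72.0
600 677 37.0
610 676 11.0
620 695 8.0
630 696 1.0
640 795 17.0
650 736 18.0
660 878 47.0
670 1077 71.0
680 1048 84.0
```

Emit:
move_arm:
  series:
    - {"x": 0.1, "y": 0.15, "z": 4, "turn": 0, "jaw": 0}
    - {"x": 0.1, "y": 0.15, "z": 8, "turn": 0, "jaw": 0}
    - {"x": 0.1, "y": 0.15, "z": 10, "turn": 0, "jaw": 0}
    - {"x": 0.1, "y": 0.15, "z": 10, "turn": 0, "jaw": 0}
    - {"x": 0.1, "y": 0.15, "z": 10, "turn": 0, "jaw": 0}

```text
time_s: 10.18
tcp_pos: [581.4, -125.1, 129.8]
ee_rot: [2.044, 2.385, -0.009]
ft_force: [0.1, -0.1, 1.1]
opening: 42.6
```

```bash
python3 -c "
from h import *
shot('wrist','w16')
plan(582.2,-127,79,8.7)
P=np.load('pics/w16.npz')['P'].reshape(-1,3)
m=(abs(P[:,0]-582)<14)&(abs(P[:,1]+127)<30)&(P[:,2]>124)&(P[:,2]<150);print(m.sum(),cv2.minAreaRect(P[m][:,:2].astype(np.float32)),np.percentile(P[m][:,2],[50,95]))
"
```

```text
tcp [ 582.7 -125.8  131.4] jawyaw 8.77 tilt [-0.    -0.006 -1.   ] j [-0.344  0.381 -0.032  1.156 -0.005  1.074] t 10.23 F [0.1 0.4 0.9] open 43.0
-> shift cm [-0.09 -0.06  5.24] turn 0.1
993 ((582.2301635742188, -126.55706787109375), (10.794872283935547, 26.31346321105957), 8.944878578186035) [137.99376608 139.40245225]
```

View pics/w16.png

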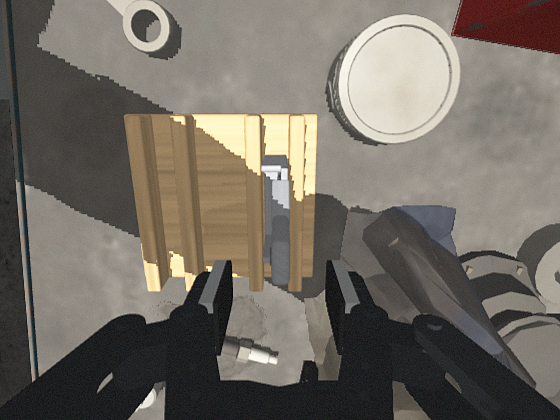

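Emit:
move_arm:
  series:
    - {"x": -0.1, "y": -0.05, "z": 2, "turn": 0, "jaw": 0}
    - {"x": -0.1, "y": -0.05, "z": 4, "turn": 0, "jaw": 0}
    - {"x": -0.1, "y": -0.05, "z": 5.2, "turn": 0, "jaw": 0}
    - {"x": -0.1, "y": -0.05, "z": 5.2, "turn": 0, "jaw": 0}
    - {"x": -0.1, "y": -0.05, "z": 5.2, "turn": 0, "jaw": 0}

```text
time_s: 10.65
tcp_pos: [583.6, -127.1, 81.5]
ee_rot: [2.04, 2.381, -0.005]
ft_force: [-0.0, -0.2, 0.6]
opening: 42.9
```

```bash
python3 -c "
from h import *
shot('wrist','w17')
plan(582.2,-127,79,8.7)
"
```

```text
tcp [ 584.  -127.3   81.9] jawyaw 8.8 tilt [ 0.003 -0.007 -1.   ] j [-0.346  0.412 -0.112  1.042 -0.005  1.071] t 10.7 F [-1.  -0.2 -0.3] open 42.8
-> shift cm [ 0.06 -0.18  0.29] turn 0.1
```

View pics/w17.png

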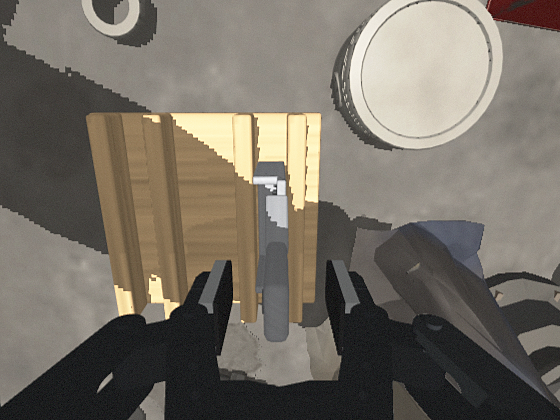

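Tab centred between fingers (px ~277,300). Close on it.

Emit:
move_arm:
  series:
    - {"x": 0.05, "y": -0.2, "z": 0.2, "turn": 0, "jaw": 0}
    - {"x": 0.05, "y": -0.2, "z": 0.2, "turn": 0, "jaw": -0.3}
    - {"x": 0.05, "y": -0.2, "z": 0.2, "turn": 0, "jaw": -0.6}
    - {"x": 0.05, "y": -0.2, "z": 0.2, "turn": 0, "jaw": -0.8}
    - {"x": 0.05, "y": -0.2, "z": 0.2, "turn": 0, "jaw": -1}
  newtons: 50

```text
time_s: 11.12
tcp_pos: [582.7, -127.4, 81.0]
ee_rot: [2.039, 2.379, -0.004]
ft_force: [-0.6, 1.0, 4.9]
opening: 9.2
```

Emit:
move_arm:
  series:
    - {"x": 0, "y": 0, "z": 0, "turn": 0, "jaw": -1}
    - {"x": 0, "y": 0, "z": 0, "turn": 0, "jaw": -1}
    - {"x": 0, "y": 0, "z": 0, "turn": 0, "jaw": -1}
  newtons: 70

```text
time_s: 11.37
tcp_pos: [582.7, -127.4, 81.0]
ee_rot: [2.039, 2.379, -0.004]
ft_force: [0.1, -0.1, 1.3]
opening: 9.0
```

Emit:
move_arm:
  series:
    - {"x": 0, "y": 0, "z": -2, "turn": 0, "jaw": -1}
    - {"x": 0, "y": 0, "z": -5, "turn": 0, "jaw": -1}
    - {"x": 0, "y": 0, "z": -9, "turn": 0, "jaw": -1}
    - {"x": 0, "y": 0, "z": -13, "turn": 0, "jaw": -1}
    - {"x": 0, "y": 0, "z": -13, "turn": 0, "jaw": -1}

```text
time_s: 11.78
tcp_pos: [585.5, -127.6, 219.2]
ee_rot: [2.031, 2.37, 0.003]
ft_force: [1.4, -1.5, 0.2]
opening: 8.8
```

```bash
python3 -c "
from h import *
shot('wrist','w18')
plan(400,70,208,12.6)
bplan(-196,-1.3,40)
"
```

```text
tcp [ 584.6 -127.4  215.7] jawyaw 8.8 tilt [ 0.013 -0.01  -1.   ] j [-0.346  0.342  0.12   1.333 -0.005  1.072] t 11.83 F [-0.2 -0.3 -1.5] open 9.2
-> shift cm [ 22.34 -15.23   0.32] turn -3.8
bar-frame tcp [ -84.2 -324.3   51.7]
tcp [ 584.6 -127.4  215.7] jawyaw 8.8 tilt [ 0.013 -0.01  -1.   ] j [-0.346  0.342  0.12   1.333 -0.005  1.072] t 11.83 F [-0.2 -0.3 -1.5] open 9.2
-> shift cm [ 31.5  -13.31   0.63] turn -3.8
```

View pics/w18.png

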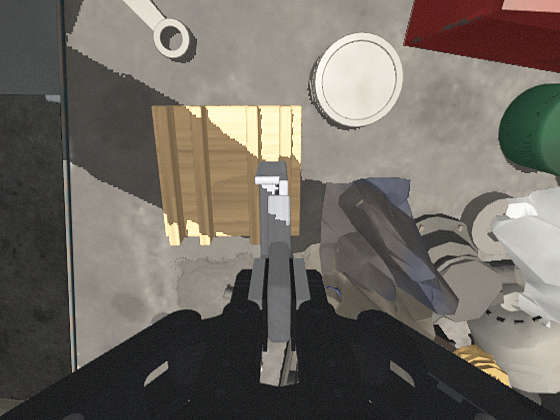

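Emit:
move_arm:
  series:
    - {"x": 22.3, "y": -15.2, "z": 0.2, "turn": -3.8, "jaw": -1}
    - {"x": 22.3, "y": -15.2, "z": 0.2, "turn": -3.8, "jaw": -1}
    - {"x": 22.3, "y": -15.2, "z": 0.2, "turn": -3.8, "jaw": -1}
    - {"x": 22.3, "y": -15.2, "z": 0.2, "turn": -3.8, "jaw": -1}
    - {"x": 22.3, "y": -15.2, "z": 0.2, "turn": -3.8, "jaw": -1}

```text
time_s: 12.25
tcp_pos: [437.8, 27.5, 207.5]
ee_rot: [1.957, 2.44, -0.002]
ft_force: [1.1, 0.9, -0.2]
opening: 9.1
```

```bash
python3 -c "
from h import *
bplan(-196,-1.3,38)
"
```

```text
bar-frame tcp [-193.7 -141.1   43.5]
tcp [437.8  27.5 207.5] jawyaw 12.56 tilt [ 0.01 -0.01 -1.  ] j [-0.114  0.039 -0.276  1.245 -0.009  1.238] t 12.25 F [ 1.1  0.9 -0.2] open 9.1
-> shift cm [13.99 -0.24  0.38] turn -0.0
```

Emit:
move_arm:
  series:
    - {"x": 4, "y": -0.2, "z": 0.4, "turn": 0, "jaw": -1}
    - {"x": 8, "y": -0.2, "z": 0.8, "turn": 0, "jaw": -1}
    - {"x": 12, "y": -0.2, "z": 1.2, "turn": 0, "jaw": -1}
    - {"x": 14, "y": -0.2, "z": 1.4, "turn": 0, "jaw": -1}
    - {"x": 14, "y": -0.2, "z": 1.4, "turn": 0, "jaw": -1}

```text
time_s: 12.67
tcp_pos: [402.8, 166.5, 189.7]
ee_rot: [1.952, 2.448, -0.006]
ft_force: [-0.5, 0.1, -2.2]
opening: 9.1
```

Emit:
move_arm:
  series:
    - {"x": 0, "y": 0, "z": 0, "turn": 0, "jaw": -1}
    - {"x": 0, "y": 0, "z": 0, "turn": 0, "jaw": -1}

```text
time_s: 12.83
tcp_pos: [401.6, 166.4, 188.3]
ee_rot: [1.952, 2.45, -0.009]
ft_force: [0.5, 0.1, -0.7]
opening: 9.0
```

```bash
python3 -c "
from h import *
tabinfo('w19',92);bar('w19')
bplan(-196,-1.3,29)
"
```

```text
tcp before [-198.8    2.3   24.3] after [-198.3    1.7   24.7]
near edge w 15.4 u [-201.9 -195.4] top z 82.0
bar centre y=183.39 at x=486.7, yaw 13.61 w 12.123751740285485 ztop 168.9641933283309
tip 303 [439.80649952 168.75812145 176.00509574] [451.40442975 179.64152334 181.56565965] [444.77150974 174.75480048 178.89540685]
bar-frame tcp [-198.3    1.7   24.7]
tcp [402.2 165.9 188.7] jawyaw 12.83 tilt [ 0.004 -0.01  -1.   ] j [ 0.215  0.048 -0.313  1.208 -0.011  1.561] t 12.88 F [ 0.3  0.4 -0.8] open 9.2
-> shift cm [-0.31  0.23 -0.43] turn 0.2
```

View pics/w19.png

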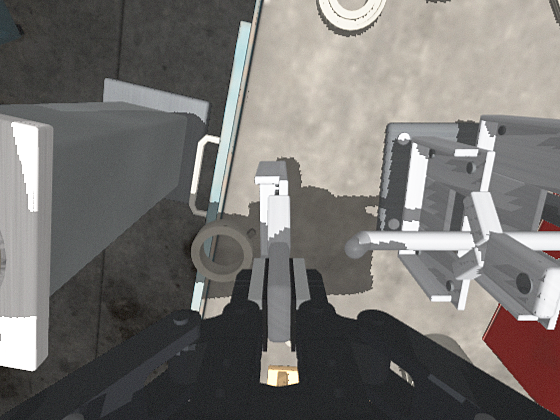

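Emit:
move_arm:
  series:
    - {"x": -0.25, "y": 0, "z": -0.6, "turn": 0.2, "jaw": -1}
    - {"x": -0.25, "y": 0, "z": -0.6, "turn": 0.2, "jaw": -1}
    - {"x": -0.25, "y": 0, "z": -0.6, "turn": 0.2, "jaw": -1}
    - {"x": -0.25, "y": 0, "z": -0.6, "turn": 0.2, "jaw": -1}

```text
time_s: 13.22
tcp_pos: [403.2, 163.0, 194.9]
ee_rot: [1.959, 2.443, -0.008]
ft_force: [1.0, 0.8, -1.7]
opening: 8.7
```

```bash
python3 -c "
from h import *
tabinfo('w20',92)
bplan(-125,-0.4,29.5)
"
```

```text
tcp before [-198.    -1.4   30.9] after [-198.1   -1.3   30.8]
near edge w 11.7 u [-201.1 -194.5] top z 88.6
bar-frame tcp [-198.1   -1.3   30.8]
tcp [403.  163.1 194.8] jawyaw 12.56 tilt [ 0.004 -0.01  -1.   ] j [ 0.208  0.044 -0.301  1.223 -0.011  1.559] t 13.27 F [-0.9 -0.6 -1.4] open 8.7
-> shift cm [0.09 7.31 0.15] turn -0.0
```

Emit:
move_arm:
  series:
    - {"x": 0.1, "y": 1.5, "z": 0, "turn": 0, "jaw": -1}
    - {"x": 0.1, "y": 3, "z": 0, "turn": 0, "jaw": -1}
    - {"x": 0.1, "y": 4.5, "z": 0, "turn": 0, "jaw": -1}
    - {"x": 0.1, "y": 6, "z": 0, "turn": 0, "jaw": -1}
    - {"x": 0.1, "y": 7.4, "z": 0, "turn": 0, "jaw": -1}

```text
time_s: 13.68
tcp_pos: [475.9, 180.1, 194.9]
ee_rot: [1.959, 2.443, -0.008]
ft_force: [0.9, -0.3, -1.3]
opening: 8.8
```

```bash
python3 -c "
from h import *
tabinfo('w21',92)
bplan(-116,-0.4,4)
shot('side','s8')
a=np.load('pics/s8.npz')['img'][140:290,180:330,::-1]
cv2.imwrite('pics/s8z.png',np.hstack([cv2.resize(a,(400,400)),cv2.resize(np.load('pics/w21.npz')['img'][:,:,::-1],(400,400))]))
"
```

```text
tcp before [-123.2   -0.5   30.9] after [-120.5   -0.7   30.7]
near edge w 12.6 u [-126.3 -119.8] top z 88.7
bar-frame tcp [-120.5   -0.7   30.7]
tcp [478.7 180.5 194.7] jawyaw 12.52 tilt [ 0.007 -0.009 -1.   ] j [ 0.211  0.19  -0.134  1.242 -0.011  1.563] t 13.73 F [ 4.3  0.8 -0.2] open 8.7
-> shift cm [0.06 0.43 2.68] turn -0.1
```

View pics/s8z.png

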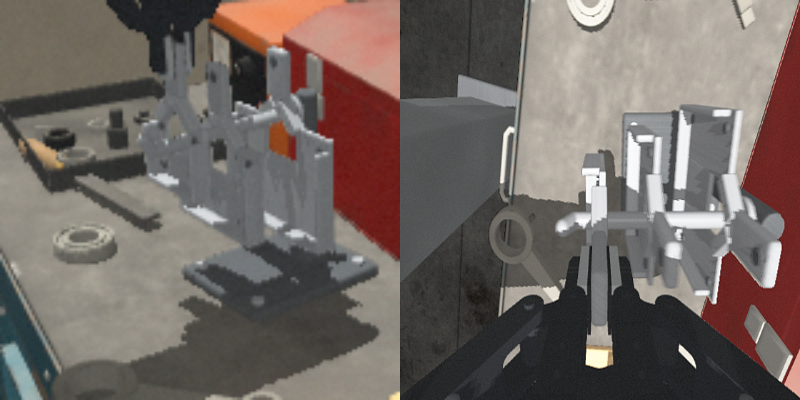

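Emit:
move_arm:
  series:
    - {"x": 0, "y": 0.3, "z": 0.8, "turn": 0, "jaw": -1}
    - {"x": 0, "y": 0.3, "z": 1.6, "turn": 0, "jaw": -1}
    - {"x": 0, "y": 0.3, "z": 2.2, "turn": 0, "jaw": -1}
    - {"x": 0, "y": 0.3, "z": 2.3, "turn": 0, "jaw": -1}
    - {"x": 0, "y": 0.3, "z": 2.3, "turn": 0, "jaw": -1}

```text
time_s: 14.2
tcp_pos: [478.8, 180.4, 170.7]
ee_rot: [1.96, 2.444, -0.009]
ft_force: [0.2, -0.5, -1.8]
opening: 9.2
```

```bash
python3 -c "
from h import *
tabinfo('w22',92)
bplan(-116,-0.4,4)
"
```

```text
tcp before [-120.4   -0.9    6.7] after [-119.9   -0.9    7.3]
near edge w 12.2 u [-123.4 -116.9] top z 64.4
bar-frame tcp [-119.9   -0.9    7.3]
tcp [479.3 180.5 171.3] jawyaw 12.53 tilt [ 0.004 -0.01  -1.   ] j [ 0.21   0.203 -0.176  1.19  -0.011  1.562] t 14.25 F [ 0.4 -0.  -0.6] open 8.9
-> shift cm [0.05 0.38 0.33] turn -0.1
```

Seat about 2 mm over the bar. Lower the last bit and release, then rise.

Emit:
move_arm:
  series:
    - {"x": 0, "y": 0, "z": 0.3, "turn": 0, "jaw": -1}
    - {"x": 0, "y": 0, "z": 0.3, "turn": 0, "jaw": -1}
    - {"x": 0, "y": 0, "z": 0.3, "turn": 0, "jaw": -0.7}
    - {"x": 0, "y": 0, "z": 0.3, "turn": 0, "jaw": -0.45}
    - {"x": 0, "y": 0, "z": 0.3, "turn": 0, "jaw": -0.45}

```text
time_s: 14.67
tcp_pos: [479.6, 180.5, 168.7]
ee_rot: [1.959, 2.443, -0.007]
ft_force: [0.2, -0.1, -0.7]
opening: 23.6
```

Emit:
move_arm:
  series:
    - {"x": 0, "y": 0, "z": 0, "turn": 0, "jaw": -0.45}
    - {"x": 0, "y": 0, "z": -2, "turn": 0, "jaw": -0.45}
    - {"x": 0, "y": 0, "z": -5, "turn": 0, "jaw": -0.45}
    - {"x": 0, "y": 0, "z": -8, "turn": 0, "jaw": -0.45}
    - {"x": 0, "y": 0, "z": -9, "turn": 0, "jaw": -0.45}

```text
time_s: 15.08
tcp_pos: [480.8, 181.8, 263.1]
ee_rot: [1.957, 2.44, 0.0]
ft_force: [1.6, 0.9, 0.4]
opening: 23.6
```

```bash
python3 -c "
from h import *
shot('wrist','w23')
bplan(-140,0,100)
shot('side','s9')
a=np.load('pics/s9.npz')['img'][140:290,180:330,::-1]
cv2.imwrite('pics/s9z.png',np.hstack([cv2.resize(a,(400,400)),cv2.resize(np.load('pics/w23.npz')['img'][:,:,::-1],(400,400))]))
"
```

```text
bar-frame tcp [-1.176e+02  1.000e-01  9.950e+01]
tcp [481.3 181.9 263.5] jawyaw 12.53 tilt [ 0.013 -0.008 -1.   ] j [ 0.212  0.176  0.016  1.401 -0.011  1.564] t 15.13 F [ 0.7 -0.4  1.5] open 23.4
-> shift cm [-0.01 -2.24 -0.07] turn -0.1
```

View pics/s9z.png

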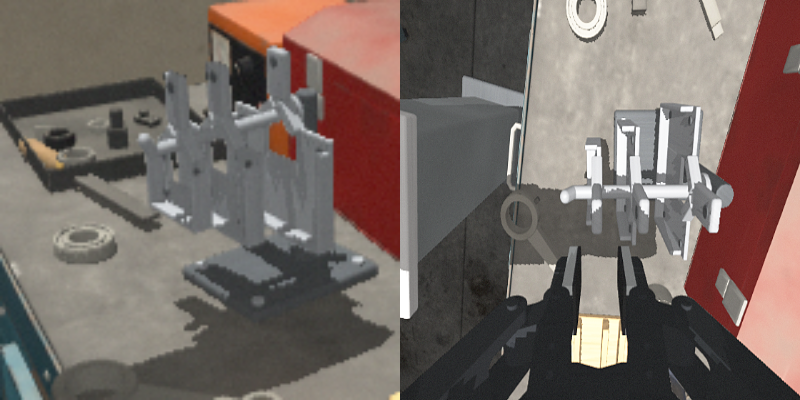

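Emit:
move_arm:
  series:
    - {"x": 0, "y": -3, "z": -1, "turn": -90, "jaw": -0.45}
    - {"x": 0, "y": -3, "z": -1, "turn": -90, "jaw": -0.45}
    - {"x": 0, "y": -3, "z": -1, "turn": -90, "jaw": -0.45}
    - {"x": 0, "y": -3, "z": -1, "turn": -90, "jaw": -0.45}
    - {"x": 0, "y": -3, "z": -1, "turn": -90, "jaw": -0.45}

```text
time_s: 15.6
tcp_pos: [450.5, 175.2, 269.2]
ee_rot: [1.105, 2.932, -0.013]
ft_force: [-0.0, -0.4, 0.1]
opening: 23.5
```

Emit:
move_arm:
  series:
    - {"x": 0, "y": 0, "z": 0, "turn": -54, "jaw": -0.5}
    - {"x": 0, "y": 0, "z": 0, "turn": -54, "jaw": -0.5}
    - {"x": 0, "y": 0, "z": 0, "turn": -54, "jaw": -0.5}
    - {"x": 0, "y": 0, "z": 0, "turn": -54, "jaw": -0.5}
    - {"x": 0, "y": 0, "z": 0, "turn": -54, "jaw": -0.5}

```text
time_s: 16.02
tcp_pos: [449.8, 175.0, 267.3]
ee_rot: [0.15, 3.134, -0.017]
ft_force: [0.1, -0.4, 0.2]
opening: 21.5
```

```bash
python3 -c "
from h import *
bplan(-150,0,40,102.6)
"
```

```text
bar-frame tcp [-149.9    0.2  103.3]
tcp [449.8 175.  267.3] jawyaw 84.5 tilt [ 0.003 -0.011 -1.   ] j [ 0.213  0.122 -0.038  1.41  -0.012  0.308] t 16.02 F [ 0.1 -0.4  0.2] open 21.5
-> shift cm [0.03 0.04 6.33] turn -18.1
```

Emit:
move_arm:
  series:
    - {"x": 0.3, "y": 0, "z": 0, "turn": -18, "jaw": -0.5}
    - {"x": 0.3, "y": 0, "z": 1, "turn": -18, "jaw": -0.5}
    - {"x": 0.3, "y": 0, "z": 4, "turn": -18, "jaw": -0.5}
    - {"x": 0.3, "y": 0, "z": 4, "turn": -18, "jaw": -0.5}
    - {"x": 0.3, "y": 0, "z": 4, "turn": -18, "jaw": -0.5}

```text
time_s: 16.43
tcp_pos: [444.8, 174.4, 224.9]
ee_rot: [0.338, -3.119, 0.019]
ft_force: [0.4, 0.5, 0.2]
opening: 21.4
```

```bash
python3 -c "
from h import *
shot('wrist','w24')
bplan(-150,0,-20,102.6)
shot('side','s10')
B=bf(np.load('pics/w24.npz')['P'])
for v in (230,245,255,265,275,290): print(v,[(u,*B[v,u].round(0).astype(int).tolist()) for u in range(225,335,7) if B[v,u,2]>-30])
a=np.load('pics/s10.npz')['img'][120:270,180:330,::-1]
cv2.imwrite('pics/s10z.png',np.hstack([cv2.resize(a,(400,400)),cv2.resize(np.load('pics/w24.npz')['img'][:,:,::-1],(400,400))]))
"
```

```text
bar-frame tcp [-153.6    0.7   62.5]
tcp [446.1 174.7 226.5] jawyaw 102.38 tilt [ 0.    -0.012 -1.   ] j [ 0.213  0.123 -0.136  1.314 -0.012 -0.003] t 16.48 F [ 0.9 -0.4 -0. ] open 21.5
-> shift cm [-0.38  0.03  8.25] turn -0.2
230 [(232, -134, -36, -26), (274, -148, -2, 11), (281, -145, 3, 5), (323, -133, 37, -27)]
245 [(232, -124, -36, -18), (239, -120, -32, -28), (246, -120, -26, -28), (274, -134, -2, 5), (281, -133, 3, 4), (309, -123, 25, -21), (316, -120, 31, -28), (323, -125, 36, -17)]
255 [(232, -120, -35, -8), (239, -122, -29, -4), (246, -124, -23, 2), (253, -126, -17, 5), (260, -126, -12, 5), (267, -126, -7, 4), (274, -126, -2, 4), (281, -125, 3, 3), (288, -126, 8, 6), (295, -126, 13, 5), (302, -126, 18, 5), (309, -124, 24, 1), (316, -120, 30, -9), (323, -119, 35, -10)]
265 [(239, -165, -14, 100), (246, -166, -11, 101), (253, -165, -8, 100), (260, -124, -11, 18), (267, -125, -7, 18), (274, -125, -2, 19), (281, -125, 3, 19), (288, -125, 8, 18), (295, -121, 13, 11), (302, -161, 13, 91), (309, -165, 15, 100), (316, -166, 18, 101)]
275 [(225, -162, -20, 103), (232, -161, -17, 101), (239, -165, -13, 109), (246, -165, -10, 109), (253, -162, -8, 103), (260, -125, -10, 34), (267, -125, -6, 34), (274, -124, -1, 32), (281, -124, 3, 32), (288, -125, 8, 34), (295, -122, 12, 27), (302, -156, 13, 91), (309, -165, 15, 109), (316, -165, 18, 108), (323, -161, 21, 102), (330, -161, 24, 101)]
290 [(225, -161, -18, 114), (232, -165, -15, 120), (239, -165, -12, 121), (246, -165, -9, 121), (253, -156, -8, 105), (260, -125, -9, 51), (267, -125, -5, 52), (274, -126, -1, 53), (281, -126, 3, 54), (288, -125, 7, 52), (295, -124, 12, 50), (302, -150, 13, 94), (309, -166, 14, 121), (316, -165, 16, 120), (323, -165, 19, 121), (330, -161, 23, 113)]
```

View pics/s10z.png

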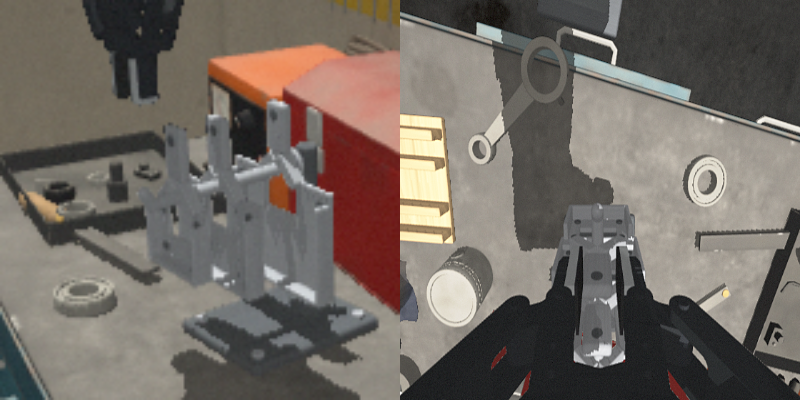

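Emit:
move_arm:
  series:
    - {"x": 0, "y": -0.25, "z": 1, "turn": 0, "jaw": -0.5}
    - {"x": 0, "y": -0.25, "z": 3, "turn": 0, "jaw": -0.5}
    - {"x": 0, "y": -0.25, "z": 6, "turn": 0, "jaw": -0.5}
    - {"x": 0, "y": -0.25, "z": 6, "turn": 0, "jaw": -0.5}
    - {"x": 0, "y": -0.25, "z": 6, "turn": 0, "jaw": -0.5}

```text
time_s: 16.95
tcp_pos: [446.7, 171.4, 167.1]
ee_rot: [0.338, -3.122, 0.018]
ft_force: [0.3, 0.0, 0.3]
opening: 21.3
```

```bash
python3 -c "
from h import *
shot('wrist','w25')
bplan(-150,0,-20,102.6)
shot('side','s11')
B=bf(np.load('pics/w25.npz')['P'])
for v in (254,258,262,266,275,300,320): print(v,[(u,*B[v,u].round(0).astype(int).tolist()) for u in range(225,335,5) if B[v,u,2]>-30 and B[v,u,0]<-130])
a=np.load('pics/s11.npz')['img'][120:270,180:330,::-1]
cv2.imwrite('pics/s11z.png',np.hstack([cv2.resize(a,(400,400)),cv2.resize(np.load('pics/w25.npz')['img'][180:400,170:390,::-1],(400,400))]))
"
```

```text
bar-frame tcp [-152.4   -2.6    4.4]
tcp [447.9 171.7 168.4] jawyaw 102.37 tilt [ 0.003 -0.011 -1.   ] j [ 0.206  0.144 -0.255  1.171 -0.012 -0.009] t 17.0 F [ 0.3 -0.2 -0.4] open 21.3
-> shift cm [-0.24  0.29  2.44] turn -0.2
254 [(270, -156, -6, 14), (275, -157, -3, 15), (280, -158, 0, 17), (285, -157, 2, 16), (290, -156, 5, 14)]
258 [(225, -134, -36, -28), (240, -164, -18, 35), (245, -164, -16, 35), (250, -164, -14, 36), (270, -154, -6, 15), (275, -156, -3, 17), (280, -156, 0, 18), (285, -155, 2, 17), (290, -153, 5, 13), (305, -164, 11, 35), (310, -164, 13, 35), (315, -164, 15, 35)]
262 [(225, -134, -36, -22), (230, -130, -34, -29), (240, -164, -18, 39), (245, -164, -15, 40), (250, -164, -13, 40), (255, -160, -12, 31), (270, -148, -6, 7), (275, -153, -3, 17), (280, -153, 0, 17), (285, -152, 2, 15), (290, -146, 5, 1), (305, -164, 10, 39), (310, -164, 13, 39), (315, -164, 15, 40)]
266 [(225, -133, -35, -18), (240, -164, -17, 43), (245, -164, -15, 43), (250, -164, -13, 44), (255, -159, -12, 33), (270, -143, -6, 1), (275, -148, -3, 11), (280, -150, -1, 15), (285, -148, 2, 11), (290, -
[... 305 characters left out ...]
 2, 5), (290, -137, 5, 1), (305, -164, 10, 50), (310, -164, 12, 51), (315, -164, 14, 51), (320, -164, 16, 51), (325, -160, 19, 43), (330, -160, 21, 43)]
300 [(225, -165, -19, 70), (230, -165, -17, 70), (235, -164, -16, 69), (240, -164, -14, 69), (245, -164, -12, 69), (250, -159, -11, 61), (255, -145, -12, 39), (305, -154, 10, 53), (310, -164, 10, 69), (315, -163, 12, 68), (320, -164, 14, 68), (325, -165, 15, 70), (330, -166, 17, 71)]
320 [(225, -165, -17, 82), (230, -165, -16, 82), (235, -165, -14, 82), (240, -166, -12, 83), (245, -155, -13, 68), (250, -153, -11, 65), (305, -146, 10, 55), (310, -156, 11, 69), (315, -160, 12, 75), (320, -165, 12, 82), (325, -165, 14, 82), (330, -165, 16, 82)]
```

View pics/s11z.png

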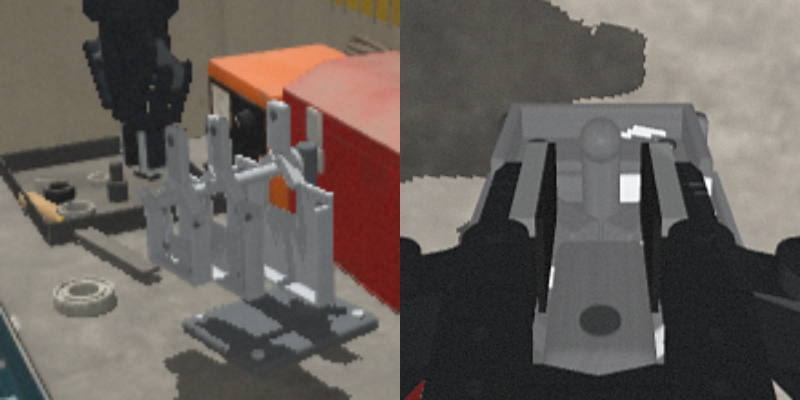

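Emit:
move_arm:
  series:
    - {"x": 0, "y": 0.1, "z": 1, "turn": 0, "jaw": -0.5}
    - {"x": 0, "y": 0.1, "z": 2, "turn": 0, "jaw": -0.5}
    - {"x": 0, "y": 0.1, "z": 2.8, "turn": 0, "jaw": -0.5}
    - {"x": 0, "y": 0.1, "z": 2.8, "turn": 0, "jaw": -0.5}
    - {"x": 0, "y": 0.1, "z": 2.8, "turn": 0, "jaw": -0.5}

```text
time_s: 17.47
tcp_pos: [447.9, 172.4, 140.5]
ee_rot: [-0.338, 3.121, -0.018]
ft_force: [-0.2, -0.2, 0.6]
opening: 21.2
```

```bash
python3 -c "
from h import *
shot('wrist','w26')
bplan(-46,-1.5,-24,102.6)
shot('side','s12')
B=bf(np.load('pics/w26.npz')['P'])
for v in (250,254,258,262,266,275,): print(v,[(u,*B[v,u].round(0).astype(int).tolist()) for u in range(225,335,5) if B[v,u,2]>-30 and B[v,u,0]<-130])
a=np.load('pics/s12.npz')['img'][120:270,180:330,::-1]
cv2.imwrite('pics/s12z.png',np.hstack([cv2.resize(a,(400,400)),cv2.resize(np.load('pics/w26.npz')['img'][180:400,170:390,::-1],(400,400))]))
"
```

```text
bar-frame tcp [-151.9   -1.9  -23.1]
tcp [448.3 172.5 140.9] jawyaw 102.38 tilt [ 0.004 -0.011 -1.   ] j [ 0.208  0.16  -0.306  1.104 -0.012 -0.008] t 17.52 F [0.2 0.1 0.1] open 21.1
-> shift cm [-10.59   0.08   0.11] turn -0.2
250 []
254 []
258 [(240, -163, -17, 8), (245, -162, -15, 7), (250, -163, -13, 8), (305, -162, 12, 8), (310, -163, 14, 10), (315, -163, 16, 8)]
262 [(240, -163, -17, 13), (245, -163, -15, 14), (250, -163, -12, 13), (255, -160, -11, 6), (305, -163, 11, 13), (310, -163, 13, 12), (315, -163, 15, 13)]
266 [(240, -163, -16, 16), (245, -163, -14, 17), (250, -163, -12, 17), (255, -157, -11, 6), (275, -160, -2, 11), (280, -160, 0, 11), (305, -163, 11, 16), (310, -163, 13, 17), (315, -163, 15, 17)]
275 [(225, -159, -23, 18), (230, -159, -21, 17), (235, -159, -19, 17), (240, -163, -15, 24), (245, -163, -13, 25), (250, -163, -11, 25), (255, -154, -11, 8), (265, -156, -6, 11), (270, -157, -4, 14), (275, -158, -2, 16), (280, -158, 0, 15), (285, -158, 3, 15), (290, -156, 5, 12), (305, -162, 11, 22), (310, -163, 13, 24), (315, -163, 14, 25), (320, -162, 17, 23), (325, -159, 20, 16), (330, -159, 22, 17)]
```

View pics/s12z.png

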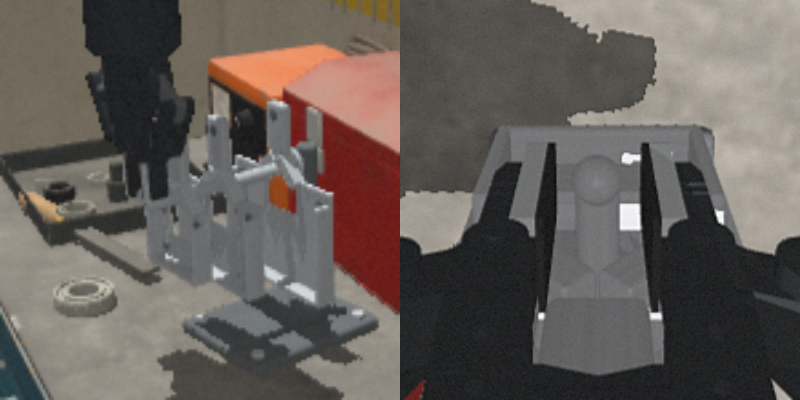

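Emit:
move_arm:
  series:
    - {"x": 0, "y": 0, "z": 0.3, "turn": 0, "jaw": -0.57}
    - {"x": 0, "y": 0, "z": 0.4, "turn": 0, "jaw": -0.57}
    - {"x": -0.5, "y": 0, "z": 0.4, "turn": 0, "jaw": -0.57}
    - {"x": -1, "y": 0, "z": 0.4, "turn": 0, "jaw": -0.57}
    - {"x": -1.3, "y": 0, "z": 0.4, "turn": 0, "jaw": -0.57}

```text
time_s: 17.98
tcp_pos: [462.4, 175.5, 137.4]
ee_rot: [-0.338, 3.119, -0.018]
ft_force: [1.0, -0.9, -0.5]
opening: 18.6
```

```bash
python3 -c "
from h import *
shot('wrist','w27')
bplan(-46,-1.5,-27,102.6)
B=bf(np.load('pics/w27.npz')['P'])
for v in (254,258,262,266): print(v,[(u,*B[v,u].round(0).astype(int).tolist()) for u in range(225,335,5) if B[v,u,2]>-30 and B[v,u,0]<-110])
shot('side','s13')
a=np.load('pics/s13.npz')['img'][120:270,180:330,::-1]
cv2.imwrite('pics/s13z.png',np.hstack([cv2.resize(a,(400,400)),cv2.resize(np.load('pics/w27.npz')['img'][180:400,170:390,::-1],(400,400))]))
"
```

```text
bar-frame tcp [-137.    -2.1  -26.6]
tcp [462.8 175.6 137.4] jawyaw 102.37 tilt [ 0.006 -0.011 -1.   ] j [ 0.208  0.188 -0.28   1.099 -0.012 -0.008] t 18.03 F [ 0.7 -0.4 -0.2] open 18.3
-> shift cm [-9.1   0.09  0.07] turn -0.2
254 [(265, -154, -6, 13), (270, -155, -4, 16), (275, -155, -2, 16), (280, -155, 0, 17), (285, -155, 2, 16), (290, -154, 4, 14)]
258 [(245, -148, -15, 6), (250, -149, -13, 7), (255, -149, -11, 7), (270, -153, -4, 16), (275, -153, -2, 16), (280, -153, 0, 17), (285, -153, 2, 16), (290, -150, 5, 9), (300, -148, 9, 6), (305, -148, 11, 6), (310, -149, 13, 7)]
262 [(245, -148, -15, 10), (250, -148, -13, 10), (255, -149, -10, 11), (270, -151, -4, 14), (275, -151, -2, 16), (280, -151, 0, 15), (285, -150, 2, 14), (290, -144, 5, 1), (300, -148, 9, 10), (305, -149, 11, 10), (310, -148, 13, 9), (315, -149, 15, 10)]
266 [(245, -149, -14, 14), (250, -148, -12, 13), (255, -148, -10, 14), (270, -143, -4, 4), (275, -146, -2, 8), (280, -146, 0, 9), (285, -143, 2, 3), (290, -142, 5, 2), (300, -147, 9, 11), (305, -148, 11, 14), (310, -149, 13, 14), (315, -148, 15, 13)]
```

View pics/s13z.png

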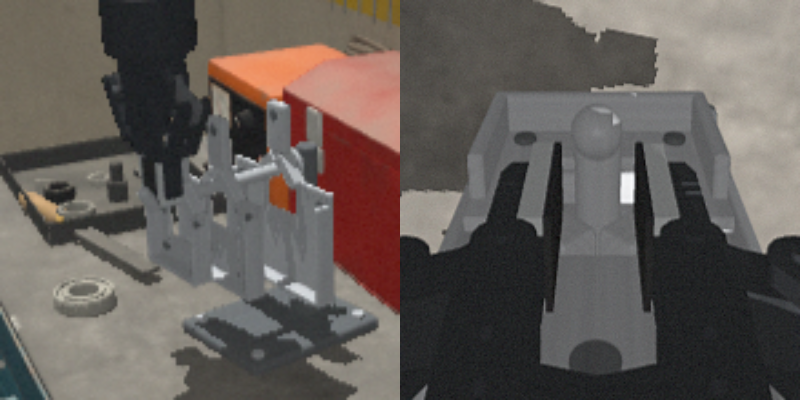

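Emit:
move_arm:
  series:
    - {"x": -0.6, "y": 0, "z": 0, "turn": 0, "jaw": -0.57}
    - {"x": -1.2, "y": 0, "z": 0, "turn": 0, "jaw": -0.57}
    - {"x": -1.8, "y": 0, "z": 0, "turn": 0, "jaw": -0.57}
    - {"x": -2.4, "y": 0, "z": 0, "turn": 0, "jaw": -0.57}
    - {"x": -3, "y": 0, "z": 0, "turn": 0, "jaw": -0.57}

```text
time_s: 18.5
tcp_pos: [492.2, 182.1, 137.4]
ee_rot: [-0.338, 3.119, -0.017]
ft_force: [-0.8, 0.2, 0.1]
opening: 18.2
```

```bash
python3 -c "
from h import *
shot('wrist','w28')
bplan(-46,-1.5,-27,102.6)
shot('side','s14')
a=np.load('pics/s14.npz')['img'][120:270,180:330,::-1]
cv2.imwrite('pics/s14z.png',np.hstack([cv2.resize(a,(400,400)),cv2.resize(np.load('pics/w28.npz')['img'][180:400,170:390,::-1],(400,400))]))
"
```

```text
bar-frame tcp [-105.6   -2.3  -26.6]
tcp [493.5 182.2 137.4] jawyaw 102.36 tilt [ 0.006 -0.01  -1.   ] j [ 0.208  0.245 -0.207  1.115 -0.012 -0.007] t 18.55 F [ 1.8 -0.7  0.6] open 18.7
-> shift cm [-5.96  0.1   0.06] turn -0.2
```

View pics/s14z.png

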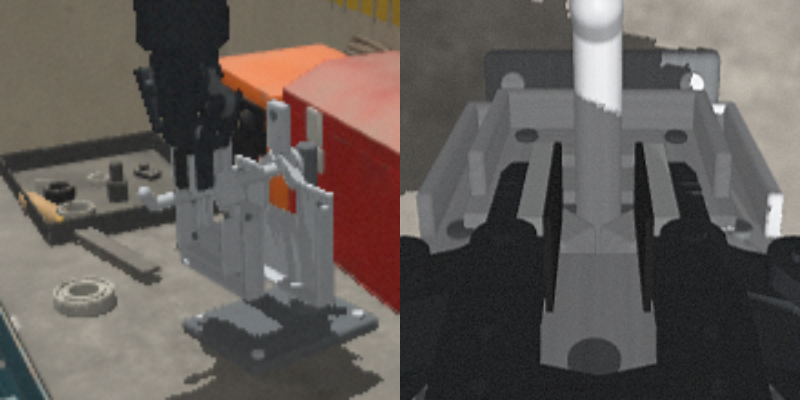

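Emit:
move_arm:
  series:
    - {"x": -0.6, "y": 0.05, "z": 0, "turn": 0, "jaw": -0.57}
    - {"x": -1.2, "y": 0.05, "z": 0, "turn": 0, "jaw": -0.57}
    - {"x": -1.8, "y": 0.05, "z": 0, "turn": 0, "jaw": -0.57}
    - {"x": -2.4, "y": 0.05, "z": 0, "turn": 0, "jaw": -0.57}
    - {"x": -3, "y": 0.05, "z": 0, "turn": 0, "jaw": -0.57}

```text
time_s: 19.02
tcp_pos: [522.7, 189.1, 137.3]
ee_rot: [-0.338, 3.119, -0.018]
ft_force: [-0.4, 0.5, -0.7]
opening: 18.4
```

```bash
python3 -c "
from h import *
shot('wrist','w29')
bplan(-46,-1.5,-27,102.6)
shot('side','s15')
a=np.load('pics/s15.npz')['img'][120:270,180:330,::-1]
cv2.imwrite('pics/s15z.png',np.hstack([cv2.resize(a,(400,400)),cv2.resize(np.load('pics/w29.npz')['img'][180:400,170:390,::-1],(400,400))]))
"
```

```text
bar-frame tcp [-74.3  -2.  -26.6]
tcp [524.  189.3 137.4] jawyaw 102.35 tilt [ 0.007 -0.01  -1.   ] j [ 0.21   0.302 -0.129  1.134 -0.012 -0.006] t 19.07 F [ 0.5 -0.1  0.1] open 18.5
-> shift cm [-2.83  0.06  0.05] turn -0.2
```

View pics/s15z.png

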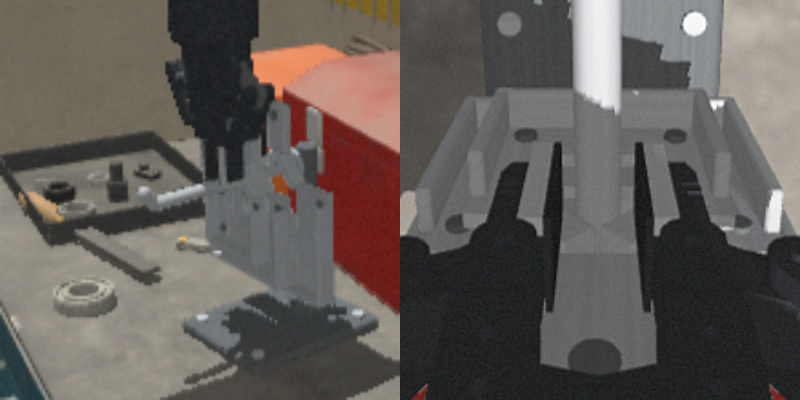

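Emit:
move_arm:
  series:
    - {"x": -0.5, "y": 0.05, "z": 0, "turn": 0, "jaw": -0.57}
    - {"x": -1, "y": 0.05, "z": 0, "turn": 0, "jaw": -0.57}
    - {"x": -1.4, "y": 0.05, "z": 0, "turn": 0, "jaw": -0.57}
    - {"x": -1.8, "y": 0.05, "z": 0, "turn": 0, "jaw": -0.57}
    - {"x": -2.2, "y": 0.05, "z": 0, "turn": 0, "jaw": -0.57}

```text
time_s: 19.53
tcp_pos: [545.1, 194.6, 137.4]
ee_rot: [-0.338, 3.118, -0.017]
ft_force: [-1.5, -0.9, -0.3]
opening: 18.2
```

Emit:
move_arm:
  series:
    - {"x": -0.1, "y": 0, "z": 0, "turn": 0, "jaw": -0.57}
    - {"x": -0.2, "y": 0, "z": 0, "turn": 0, "jaw": -0.57}
    - {"x": -0.2, "y": 0, "z": 0, "turn": 0, "jaw": -0.57}

```text
time_s: 19.78
tcp_pos: [546.9, 195.0, 137.4]
ee_rot: [-0.338, 3.118, -0.017]
ft_force: [-2.2, -1.3, -0.3]
opening: 18.2
```

```bash
python3 -c "
from h import *
bplan(-46,-1.5,-27,102.6)
"
```

```text
bar-frame tcp [-50.8  -1.5 -26.6]
tcp [546.9 195.  137.4] jawyaw 102.36 tilt [ 0.006 -0.01  -1.   ] j [ 0.211  0.347 -0.066  1.154 -0.011 -0.005] t 19.78 F [-2.2 -1.3 -0.3] open 18.2
-> shift cm [-0.48  0.    0.04] turn -0.2
```

Emit:
move_arm:
  series:
    - {"x": -0.2, "y": 0, "z": 0, "turn": 0, "jaw": -0.57}
    - {"x": -0.3, "y": 0, "z": 0, "turn": 0, "jaw": -0.57}
    - {"x": -0.4, "y": 0, "z": 0, "turn": 0, "jaw": -0.57}

```text
time_s: 20.03
tcp_pos: [550.1, 195.6, 137.3]
ee_rot: [-0.338, 3.12, -0.018]
ft_force: [-7.3, -2.5, 3.8]
opening: 18.2
```

```bash
python3 -c "
from h import *
bplan(-46,-1.5,-27,102.6)
shot('wrist','w30')
shot('side','s16')
a=np.load('pics/s16.npz')['img'][120:270,180:330,::-1]
cv2.imwrite('pics/s16z.png',np.hstack([cv2.resize(a,(400,400)),cv2.resize(np.load('pics/w30.npz')['img'][180:400,170:390,::-1],(400,400))]))
"
```

```text
bar-frame tcp [-47.5  -1.5 -26.7]
tcp [550.1 195.6 137.3] jawyaw 102.36 tilt [ 0.005 -0.011 -1.   ] j [ 0.211  0.354 -0.056  1.158 -0.012 -0.005] t 20.03 F [-7.3 -2.5  3.8] open 18.2
-> shift cm [-0.15  0.    0.03] turn -0.2
```

View pics/s16z.png

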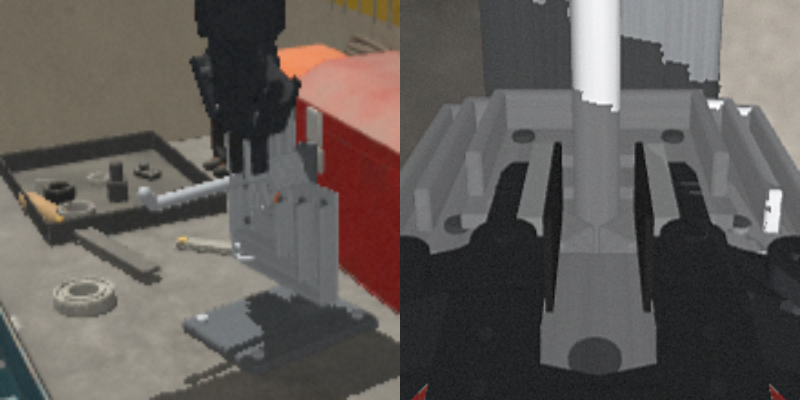

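Emit:
move_arm:
  series:
    - {"x": 0.4, "y": 0, "z": 0, "turn": 0, "jaw": -0.57}
    - {"x": 1.2, "y": 0, "z": 0, "turn": 0, "jaw": -0.57}
    - {"x": 2.5, "y": 0, "z": 0, "turn": 0, "jaw": -0.57}
    - {"x": 4, "y": 0, "z": 0, "turn": 0, "jaw": -0.57}
    - {"x": 5, "y": 0, "z": 0, "turn": 0, "jaw": -0.57}

```text
time_s: 20.55
tcp_pos: [500.1, 184.8, 137.3]
ee_rot: [-0.338, 3.119, -0.017]
ft_force: [-0.2, -0.7, -0.8]
opening: 18.1
```

Emit:
move_arm:
  series:
    - {"x": 0, "y": 0, "z": -2, "turn": 0, "jaw": -0.57}
    - {"x": 0, "y": 0, "z": -5, "turn": 0, "jaw": -0.57}
    - {"x": 0, "y": 0, "z": -8, "turn": 0, "jaw": -0.57}
    - {"x": 0, "y": 0, "z": -10, "turn": 0, "jaw": -0.57}
    - {"x": 0, "y": 0, "z": -10, "turn": 0, "jaw": -0.57}

```text
time_s: 20.97
tcp_pos: [502.1, 186.5, 242.6]
ee_rot: [-0.337, 3.11, -0.016]
ft_force: [0.3, 0.6, 0.0]
opening: 18.4
```

```bash
python3 -c "
from h import *
bplan(-46,-1.5,-27,102.6)
shot('wrist','w31')
B=bf(np.load('pics/w31.npz')['P']).reshape(-1,3)
m=(B[:,2]>56)&(B[:,2]<68)&(abs(B[:,1])<20)&(B[:,0]>-60)&(B[:,0]<20);b=B[m]
print('tab tops',np.histogram(b[:,0],np.arange(-50,12,2)),'w',b[:,1].min(),b[:,1].max())
shot('side','s17')
S=bf(np.load('pics/s17.npz')['P']).reshape(-1,3)
m=(S[:,2]>30)&(S[:,2]<70)&(abs(S[:,1]+3)<22)&(S[:,0]>-60)&(S[:,0]<20);b=S[m]
print('side tabs',np.histogram(b[:,0],np.arange(-50,12,2)))
a=np.load('pics/s17.npz')['img'][120:270,180:330,::-1]
cv2.imwrite('pics/s17z.png',np.hstack([cv2.resize(a,(400,400)),cv2.resize(np.load('pics/w31.npz')['img'][:,:,::-1],(400,400))]))
"
```

```text
bar-frame tcp [-96.4   0.   78.6]
tcp [502.1 186.5 242.6] jawyaw 102.37 tilt [ 0.015 -0.008 -1.   ] j [ 0.213  0.217  0.017  1.358 -0.011 -0.003] t 20.97 F [0.3 0.6 0. ] open 18.4
-> shift cm [-4.900e+00 -1.000e-02  1.062e+01] turn -0.2
tab tops (array([  0,   0,   0,   0,   0,   0,   8, 203, 136, 106,  98,  45,   3,
       188, 133,  93,  91,  52,   5, 179, 127,  90,  93,  47,   4,   0,
         0,   0,   0,   0]), array([-50, -48, -46, -44, -42, -40, -38, -36, -34, -32, -30, -28, -26,
       -24, -22, -20, -18, -16, -14, -12, -10,  -8,  -6,  -4,  -2,   0,
         2,   4,   6,   8,  10])) w -13.331845530815144 12.935088031910084
side tabs (array([ 0,  0,  0,  0,  0,  0, 24, 61, 10, 10,  9,  9,  7, 15, 16, 10,  9,
        8,  7, 17, 13, 12,  6, 11,  1,  0,  0,  0,  0,  0]), array([-50, -48, -46, -44, -42, -40, -38, -36, -34, -32, -30, -28, -26,
       -24, -22, -20, -18, -16, -14, -12, -10,  -8,  -6,  -4,  -2,   0,
         2,   4,   6,   8,  10]))
```

View pics/s17z.png

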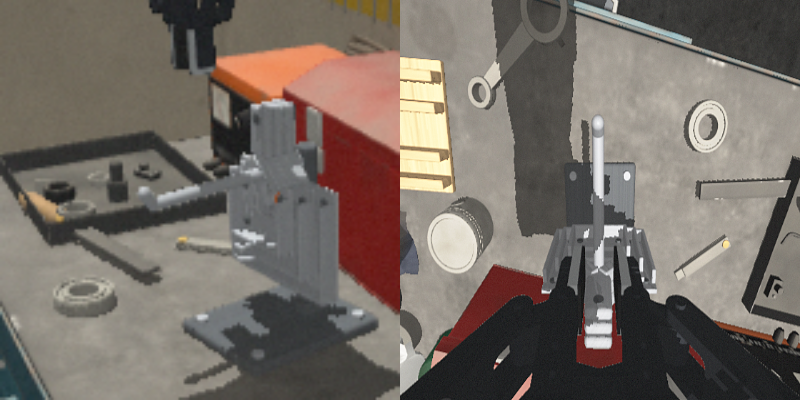

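Emit:
move_arm:
  series:
    - {"x": 3, "y": 0, "z": -4, "turn": 0, "jaw": -0.57}
    - {"x": 4, "y": 0, "z": -6, "turn": 0, "jaw": -0.57}
    - {"x": 4, "y": 0, "z": -6, "turn": 0, "jaw": -0.57}
    - {"x": 4, "y": 0, "z": -6, "turn": 0, "jaw": -0.57}
    - {"x": 4, "y": 0, "z": -6, "turn": 0, "jaw": -0.57}

```text
time_s: 21.48
tcp_pos: [460.5, 178.0, 296.7]
ee_rot: [-0.338, 3.117, -0.017]
ft_force: [-0.2, 0.5, -0.2]
opening: 18.0
```

```bash
python3 -c "
from h import *
print(sense()['ft_force'],sense()['dq'].round(3)); print(finish_job())
"
```

```text
[-0.22951022  0.47614123 -0.19643489] [-0.001  0.02  -0.01   0.002 -0.    -0.002]
the job is handed in; nothing more can be done
None
```

I hung the middle cover and then the smallest on the hook, let go of each, and pushed the row home with the fingers straddling the bar. The push force rose to about 7 N where the stop collar was expected. I then backed the arm off clear of everything and handed the job in at about 21.5 s; it reported no verdict.

**Last check (wrist camera, taken just before I backed the arm further away):** the tabs sit about 7, 19 and 31 mm in front of the stop (6, 18 and 30 is fully home). They are centred within about 1 mm, and the side view shows the covers hanging straight. The conrod, bearing and piston look unmoved in the last pictures, though I did not measure them.

**What disagreed:**
- **Fingertip height:** the fingertips really sit about 31 mm higher than the reported tool point. My first grasp of the middle cover therefore closed above its tab and nudged it in the slot; I corrected for the offset afterwards.
- **Camera offsets:** the side camera's sideways readings were about 3 mm off the wrist camera's for the tabs in the rack, and more for the bar. I used the wrist camera for all fits.

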